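# Unload the desktop laser engraver and shut its stayed lid

## Robot

A 6-joint arm with a two-finger parallel gripper is mounted at the origin on the work surface. World frame = base frame: x ahead of the robot, y to its left, z up, the work surface at z = 0. Lengths are in m, angles in rad, forces in N, time in s.
With the tool pointing down it reaches from about 0.3 to 0.775 m from the base axis. Payload 14.6 kg.
Tool frame: the origin (TCP) lies between the finger pads; the fingertips stand 19 mm ahead of it and the grasp point (between the pads) is the TCP; z points along the fingers, y is the direction in which the jaws open and shut (so a half turn about z gives the same grasp; the last joint's range is limited). The gripper opens to 94 mm and grips with 3 to 60 N. Pads are 16 mm wide; open, the fingers measure 119 mm over their backs; the gripper's body (75 mm by 177 mm) begins 78 mm behind the grasp point.
Start: joints at [-1.326, 0.3, 1.521, -0, 1.321, -0.067], TCP at [0.169, -0.523, 0.224] pointing down, gripper open.
Joint ranges: [-3.03, 3.03], [-0.79, 2.21], [0.23, 2.52], [-1.04, 4.18], [0, 3.07], [-2.55, 2.55]. Speed limits (rad/s): [2.22, 2.22, 2.57, 3.14, 3.14, 3.14].

## Interface

Orientations are given as [roll, pitch, yaw] about the fixed x, y, z axes, in that order (R = Rz(yaw) Ry(pitch) Rx(roll)).
In Python, from station import telemetry, vision, ctrl gives the robot as it stands. The module is installed in compiled form; this text tells all that it offers.
- The arm moves only by the shell command python3 -m creep 'ROWS' [FORCE]. ROWS is JSON, a list of rows, each a list of 3 entries, a list of its own where there are three numbers: the shift along the tool's x, y, z in units of 50 mm (1.0 is 50 mm), then the turn about the tool's z in units of 8 degrees (1.0 is 8 degrees), then the opening, from 0 (shut) to 1 (fully open). In form: [[[tx, ty, tz], twist, gripper], ...]. A call has 1 to 12 rows; each row is the pose to reach, as a shift and turn from the pose commanded when the call began, along the tool's axes at that moment; what a row does not reach only later rows make up. A row lasts 1/10 s, in which the tool goes at most 50 mm and 8.59 degrees, less where a joint would pass 70% of its speed; a pose out of reach is approached as far as the arm can. A call with a gripper value outside its range is refused whole. The fingers move at their own pace and stop on an object; FORCE is the grip in N (left out, the last holds). Time passes only in rows, so rows that repeat a pose let the fingers close. It gives the time, the measured TCP pose, the force and the opening at its end, in the units of the state.
- telemetry.get_obs(): the state, without advancing time (a new reading comes with each control period).
- vision.camera(name): name is "scene" or "top" or "wrist"; returns a dict with "img" (384x512x3 uint8, red, green, blue), "depth" (384x512 float32, m along the optical axis (not along the pixel's ray), 0 where there is no reading), "vertical_fov" (degrees; the focal length in pixels is half the picture's height over the tangent of half this angle, whatever the lens; pixels are square), "cx", "cy" (the principal point, pixels), "extrinsics" (4x4, takes a point from camera to world coordinates); the wrist camera has in their place "hand_eye" (4x4, takes a point from camera to tool coordinates, whose origin is the TCP and whose axes are the flange's). Camera axes: x right, y down, z forward; pixel columns grow to the right and rows downward; lengths in m; the calibration is good to about 2 mm. A picture is of the moment at which its call begins: read the wrist's pose just before it.
- ctrl.hand_in(): hands the job in, once; it reports no verdict.
The state is a dict: "time_s": time; "qpos": joint angles; "joint_vel": joint speeds; "tau": joint torques, N m; "ee_pos": TCP position; "eef_rot": TCP orientation; "force": force on the tool from outside, world axes, zero at the start; "moment": the same for the moment, N m; "grip_width": finger opening in m.
Only numpy, scipy, OpenCV 4.12 (cv2) and the standard library are available. Lean on these libraries where they do the work, as an engineer would, in place of code of your own. Each camera call takes 0.05 s, during which the arm holds its last target.

## Task

The engraving is finished: raise the engraver's lid until the folding stay on its left side locks and holds the lid up by itself, then take the engraved wooden plaque out and lay it flat, face up, in the wooden tray. After that lift the knee of the stay (it has a red knob) off its lock, which raises the lid slightly, fold the knee and bring the lid down under control until it is fully shut. Do not drop the lid or the plaque, and leave the paint jar, the brush pot and the stack of discs standing where they are.

Things in the scene. Friction and masses are not known exactly. Their poses are not given: they have to be found in the camera images.
- engraver: White desktop laser engraver, 280 deep (x) x 400 wide (y) x 108 mm high, fixed. Origin: centre of its underside, on the bench; x points from its front (facing the robot) to its back, y to its left, z up. Under the lid an open well, rim 98 mm up, x -128 to +10 and y -119 to +183 mm clear, with a flat metal bed 55 mm up. Control panel at the right (-y) of the lid
- lid_hinge (a point): Point on the lid's hinge line, in the middle of the lid's width: engraver x = +80, y = +33, z = 108 mm. The hinge line runs along the engraver's y
- lid (a joint): Lid angle, rad: 0 shut, grows as its front edge goes up and back. It can go no higher than 1.25 (stay straight); rests at 1.217 on the locked stay. Blue frame with amber window, about 0.6 kg, 302 wide, 212 mm from hinge to front edge, 12 mm thick. Free hinge: the lid falls if neither held nor locked, also from a small angle
- lid_handle (a point): Middle of the lid's black bar handle: round, 12 mm thick, 170 mm long along the engraver's y, on two arms 150 mm apart. Lid shut, it lies 235 mm ahead of the hinge line and 30 mm above it (23 mm beyond the lid's front edge, 24 mm above the lid's top), free all round; it moves on a circle of 237 mm about the hinge
- knee (a joint): Knee angle of the two-link folding stay on the left side (+y), rad: 0 lid shut (folded), 2.80 links straight, 3.18 at its stop = locked. Below 2.80 it does not hold the lid. To lock: raise the lid until it stops (links straight), then let it down 0.03 rad: the knob's weight drops the knee past the straight line, backwards and down, onto its stop; the lid then rests on it
- knee_knob (a point): Middle of the red round finger knob on the knee, 16 mm thick, 36 mm long along the engraver's y, middle 34 mm outside the left wall and 50 mm outside the lid's edge, free all round. It circles stay_pivot at 75 mm; direction from there, from engraver -x towards up: 0.086 rad lid shut, 2.16 straight, 2.36 locked. To unlock: lift it up and to the front
- stay_pivot (a point): Point on the axis (along y) of the stay's lower pivot, level in y with the knob's middle: engraver x = -50, y = +234, z = 78 mm, fixed. Carrying the knob round it from 2.36 to 2.16 lifts the lid 0.033 rad; then the knee is unlocked, the lid rests on whoever holds the knob or handle, and comes down with the knob: lid 1.0, 0.6, 0.2, 0 at knob directions 1.45, 0.85, 0.33, 0.086
- plaque_c (a point): Centre of the engraved plaque: flat piece of light wood, 70 (its x) x 46 (its y) x 9 mm (its z), about 25 g, lying face up on the bed of the engraver, dark star and frame engraved on its top; its z points up
- tray: Shallow wooden tray with cork floor, 200 (x) x 130 (y) x 24 mm high, walls 7 mm, floor 7 mm above the bench; fixed on the bench at the right of the engraver. Origin: centre of its underside
- paint_jar: Yellow paint jar, 54 mm diameter, 75 mm high, loose bystander. Origin: centre of its underside
- brush_pot: White pot with brushes, 68 mm diameter, pot 95 mm and brushes up to 210 mm high, loose bystander. Origin: centre of its underside
- disc_stack: Stack of wooden discs, 76 mm diameter, 30 mm high, loose bystander (one piece). Origin: centre of its underside
Things that resemble listed ones, but are neither listed nor needed, are in the scene too. What is meant by the tray is not purple, and is the smaller of those in its own colour.

How it is judged:
On the way, in this order (a step that is already met when the one before it is completed fails the run):
1. the lid stands open on the locked stay, with the hand off it (value of joint knee above 3.05 rad and value of joint lid above 1.15 rad and contact force between the fingers and anything else below 0.3 N), for 0.2 s.
2. the plaque lies flat in the tray, released, while the lid still stands locked (value of joint knee above 3.05 rad and x of plaque_c in the frame of tray between -0.09 and 0.09 m and y of plaque_c in the frame of tray between -0.055 and 0.055 m and height (world z) of plaque_c below 0.015 m and angle between plaque_c's own z axis and vertical below 0.1 rad and contact force between the fingers and anything else below 0.3 N), for 0.2 s.
3. the knee has been lifted through the straight line and folds, the lid still well up (value of joint knee below 2.6 rad and value of joint lid above 0.5 rad), for 0.1 s.
At the end, for the whole second after the job is handed in: The lid is fully shut (within 0.03 rad, the stay folded to within 0.1 rad), the plaque lies flat (within 0.1 rad, face up) on the floor of the tray, the jar, pot and disc stack stand within 20 mm of where they were, and everything is released (value of joint lid below 0.03 rad and value of joint knee below 0.1 rad and x of plaque_c in the frame of tray between -0.09 and 0.09 m and y of plaque_c in the frame of tray between -0.055 and 0.055 m and height (world z) of plaque_c below 0.015 m and angle between plaque_c's own z axis and vertical below 0.1 rad and distance of each of paint_jar, brush_pot, disc_stack from where it was at the start of the episode below 0.02 m and linear speed of plaque below 0.02 m/s); the robot touches nothing.
It fails at once if the lid falls or is slammed (closing faster than 3 rad/s) (velocity of joint lid below -3 rad/s).
It fails at once if the plaque is dropped (faster than 0.8 m/s and not held) (linear speed of plaque above 0.8 m/s and contact force between the fingers and plaque below 0.05 N).
It fails at once if the paint jar, brush pot or disc stack is moved by more than 20 mm or tipped (distance of any of paint_jar, brush_pot, disc_stack from where it was at the start of the episode above 0.02 m or angle between any of paint_jar, brush_pot, disc_stack's own z axis and vertical above 0.3 rad).
It also fails if it takes over 72 s, if anything falls off the work surface, if the arm or the gripper's body presses on something with over 40 N, if the wrist force passes 120 N, or if a joint passes its speed limit or range.

## Working session

There is one attempt and no reset: what is moved stays moved. The work goes in short steps, Python scripts to look and compute and a shell command to move; the robot and the scene stay as the last step left them, time stands still between calls to the robot, and variables do not carry over. Pictures are saved under pics/ and viewed, and the job is handed in when it is done.

```bash
mkdir -p pics; ls
python3 - <<'E'
from station import telemetry, vision, ctrl
import cv2
print(telemetry.get_obs())
for n in ["scene","top","wrist"]:
    c=vision.camera(n)
    cv2.imwrite(f"pics/{n}0.png",c["img"][:,:,::-1])
    import numpy as np; np.savez(f"{n}0.npz",**c)
    print(n,c["vertical_fov"],c["cx"],c["cy"],c.get("extrinsics",c.get("hand_eye")))
E
```

```text
pics
{'time_s': 0.0, 'qpos': array([-1.32563272e+00,  3.00441259e-01,  1.52154246e+00, -9.43277621e-06,
        1.32069586e+00, -6.65702623e-02]), 'joint_vel': array([ 0.00101547, -0.00077257, -0.00151814, -0.00230031, -0.00050194,
       -0.00046654]), 'tau': array([ 2.26322649e-03, -5.31804550e+01, -3.52736878e+01,  7.08976644e-02,
        2.43814825e-02, -1.01739654e-04]), 'ee_pos': array([ 0.16864605, -0.52326972,  0.22391902]), 'eef_rot': array([-3.14050752e+00, -6.31874552e-05,  3.11736170e-01]), 'force': array([1.14345931, 0.47348644, 0.19098058]), 'moment': array([-0.05959293,  0.04850107,  0.02106449]), 'grip_width': 0.09401770308554351}
scene 45.62903328900068 258.9236706202167 186.48719049801866 [[-0.16659719  0.6702054  -0.72323585  1.58454782]
 [ 0.98590745  0.12455073 -0.11168534  0.14012151]
 [ 0.01522744 -0.73165008 -0.6815103   1.19088534]
 [ 0.          0.          0.          1.        ]]
top 53.84086180113176 257.0184905317037 192.32117516291476 [[-0.02201059 -0.98251169  0.18489539  0.19951222]
 [-0.99969379  0.02372129  0.007045   -0.03874399]
 [-0.01130775 -0.18468371 -0.98273296  1.46166733]
 [ 0.          0.          0.          1.        ]]
wrist 59.81234033321011 253.48220957084055 190.3378392894974 [[-7.96844593e-04 -9.73539349e-01 -2.28518052e-01  6.52486042e-02]
 [ 9.99999510e-01 -6.41534139e-04 -7.53925010e-04  2.86565755e-05]
 [ 5.87373532e-04 -2.28518541e-01  9.73539384e-01 -1.60215550e-01]
 [ 0.00000000e+00  0.00000000e+00  0.00000000e+00  1.00000000e+00]]
```

View pics/scene0.png

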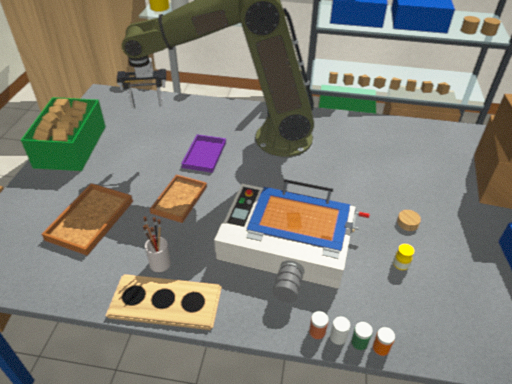

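View pics/top0.png

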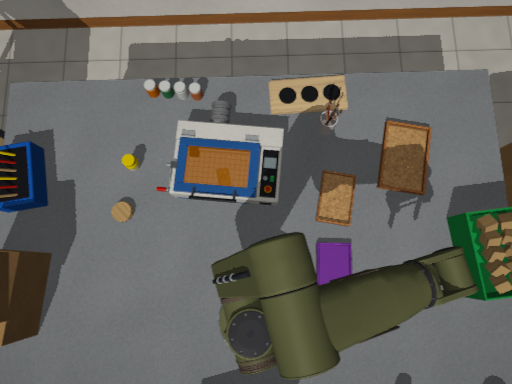

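View pics/wrist0.png

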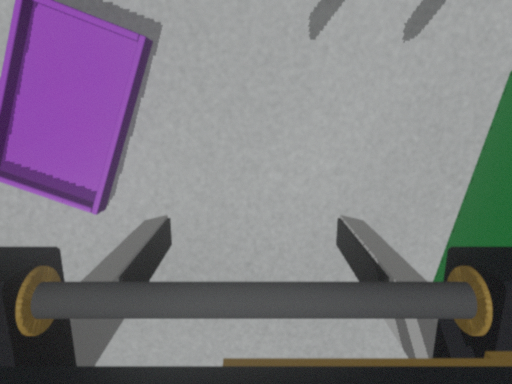

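```bash
cat > h.py <<'E'
import numpy as np, cv2
from scipy.spatial.transform import Rotation as R
def load(n): return dict(np.load(n,allow_pickle=True))
def K(c):
    f=192/np.tan(np.radians(float(c["vertical_fov"]))/2); return f,float(c["cx"]),float(c["cy"])
def ray(c,u,v,E=None):
    f,cx,cy=K(c); E=c["extrinsics"] if E is None else E
    d=E[:3,:3]@np.array([(u-cx)/f,(v-cy)/f,1]); return E[:3,3],d
def onplane(c,u,v,z,E=None):
    o,d=ray(c,u,v,E); return o+d*(z-o[2])/d[2]
def depthpt(c,u,v,E=None):
    o,d=ray(c,u,v,E); return o+d*float(c["depth"][int(v),int(u)])
def cloud(c,E=None):
    f,cx,cy=K(c); E=c["extrinsics"] if E is None else E
    v,u=np.mgrid[:384,:512]; z=c["depth"]
    p=np.stack([(u-cx)/f*z,(v-cy)/f*z,z],-1); return p@E[:3,:3].T+E[:3,3]
def wristE(c,ob):
    T=np.eye(4); T[:3,:3]=R.from_euler('xyz',ob["eef_rot"]).as_matrix(); T[:3,3]=ob["ee_pos"]; return T@c["hand_eye"]
def proj(c,p,E=None):
    f,cx,cy=K(c); E=c["extrinsics"] if E is None else E
    q=E[:3,:3].T@(np.asarray(p)-E[:3,3]); return q[0]/q[2]*f+cx,q[1]/q[2]*f+cy
E
python3 - <<'E'
from h import *
t=load("top0.npz");s=load("scene0.npz")
for n,c,(x0,x1,y0,y1) in [("tc",t,(145,370,110,235)),("sc",s,(200,400,170,300))]:
    im=c["img"][y0:y1,x0:x1,::-1]; cv2.imwrite(f"pics/{n}1.png",cv2.resize(im,None,fx=3.5,fy=3.5,interpolation=cv2.INTER_CUBIC))
for n,c in (("top",t),("scene",s)):
    hsv=cv2.cvtColor(c["img"],cv2.COLOR_RGB2HSV); P=cloud(c)
    for nm,lo,hi in [("blue",(105,150,80),(125,255,255)),("red",(0,200,120),(4,255,255)),("yellow",(25,180,120),(33,255,255)),("orange",(8,100,60),(20,255,255))]:
        m=cv2.inRange(hsv,lo,hi); k,l,st,ce=cv2.connectedComponentsWithStats(m)
        for i in range(1,k):
            if st[i,4]>12: print(n,nm,st[i],ce[i].round(1),np.median(P[l==i],0).round(3))
E
```

```text
top blue [ 174  137   86   60 1796] [217.2 167.2] [0.544 0.112 0.114]
top blue [  0 141  34  71 615] [ 21.  177.5] [0.519 0.833 0.1  ]
top red [  0 161  15   3  23] [  7.2 162. ] [0.589 0.893 0.119]
top red [157 187   9   4  25] [160.7 188.5] [0.481 0.327 0.09 ]
top yellow [  0 152  15   4  34] [  6.9 153.6] [0.621 0.897 0.121]
top yellow [122 154  15  15 152] [128.7 161.1] [0.593 0.458 0.074]
top yellow [  0 178  17   2  33] [  7.8 178.5] [0.525 0.883 0.121]
top orange [  49    6  463   23 4181] [291.6  16.2] [ 1.739 -0.265 -0.696]
top orange [ 0 20 14 10 95] [ 4.8 25.2] [ 1.737  1.564 -0.71 ]
top orange [10 20 31  9 87] [20.2 25. ] [ 1.736  1.476 -0.712]
top orange [146  85  14  13  90] [153.8  92.3] [0.887 0.377 0.038]
top orange [191  90  12  11  74] [197.2  95.5] [0.87  0.202 0.036]
top orange [303  99  37  13 172] [323.8 106.5] [ 0.812 -0.299  0.022]
top orange [ 377  121   55   74 3151] [404.5 157.3] [ 0.598 -0.614  0.012]
top orange [  0 138   3   7  20] [  1.  141.2] [ 0.919  1.43  -0.587]
top orange [500 143  12  63 469] [507.3 169.9] [ 0.631 -1.245 -0.338]
top orange [ 184
[... 3223 characters left out ...]
98 210  22  21 363] [408.6 219.8] [0.424 0.492 0.028]
scene orange [143 225  12  21  75] [149.3 232.9] [ 0.737 -0.323  0.143]
scene orange [157 238   2  12  19] [157.6 243.9] [ 0.74  -0.303  0.101]
scene orange [ 109  276   98   38 1001] [151.  295.6] [ 0.873 -0.302  0.021]
scene orange [202 283  15   2  15] [209.  283.7] [ 0.802 -0.128  0.022]
scene orange [211 308   5  11  25] [213.3 313.4] [ 0.897 -0.093  0.013]
scene orange [  0 313  11  19 120] [  3.3 320.1] [ 0.67  -1.183 -0.716]
scene orange [107 312 107  18 552] [161.4 320.8] [ 0.945 -0.229  0.017]
scene orange [310 323  17  16 165] [317.  331.6] [0.912 0.207 0.036]
scene orange [373 336  20  20 209] [380.9 347.5] [0.929 0.381 0.034]
```

View pics/tc1.png

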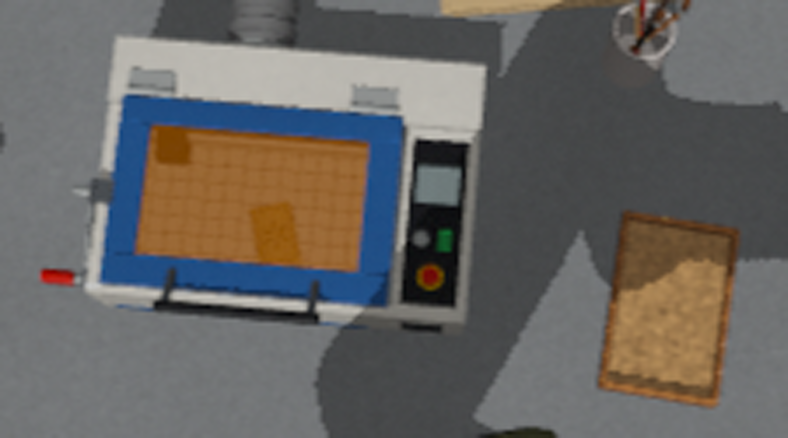

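View pics/sc1.png

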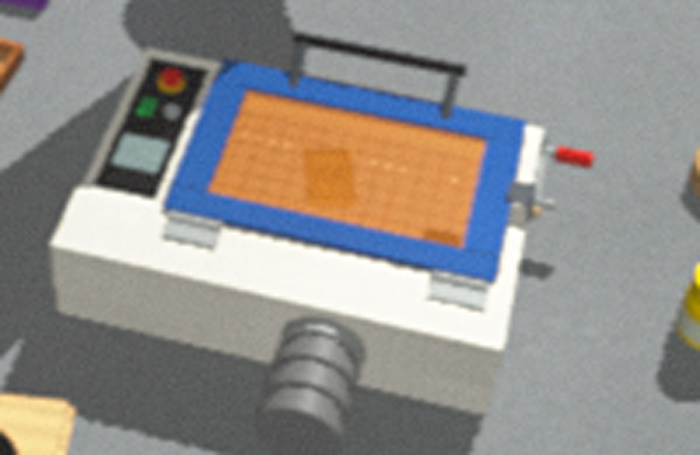

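```bash
python3 - <<'E'
from h import *
t=load("top0.npz");s=load("scene0.npz")
def rect(c,m,z,lab):
    cs,_=cv2.findContours(m,cv2.RETR_EXTERNAL,cv2.CHAIN_APPROX_NONE); k=max(cs,key=cv2.contourArea)[:,0]
    P=np.array([onplane(c,u,v,z)[:2] for u,v in k]).astype(np.float32)
    r=cv2.minAreaRect(P*1000); print(lab,np.round(r[0],1),np.round(r[1],1),round(r[2],2)); return r
for n,c in (("top",t),("scene",s)):
    hsv=cv2.cvtColor(c["img"],cv2.COLOR_RGB2HSV)
    m=cv2.inRange(hsv,(105,130,60),(125,255,255))
    mm=np.zeros_like(m); 
    if n=="top": mm[120:215,165:280]=m[120:215,165:280]
    else: mm[180:260,235:360]=m[180:260,235:360]
    mm=cv2.morphologyEx(mm,cv2.MORPH_CLOSE,np.ones((3,3)))
    rect(c,mm,.114,n+" lid")
    m=cv2.inRange(hsv,(5,90,30),(20,255,255)); mm=np.zeros_like(m)
    if n=="top": mm[165:232,310:362]=m[165:232,310:362]
    else: mm[170:228,145:212]=m[170:228,145:212]
    mm=cv2.morphologyEx(mm,cv2.MORPH_CLOSE,np.ones((3,3)))
    rect(c,mm,.024 if n=="top" else .024,n+" tray")
E
python3 - <<'E'
import sys
sys.path.insert(0,'.')
from h import *
import os; os.chdir('.')
# hypothesised pose from lid: test by projection
t=load("top0.npz");s=load("scene0.npz")
P=cloud(t)
for nm,(u,v) in dict(knob=(160,188.5),hL=(191,198),hR=(235,200),).items(): print(nm,depthpt(t,u,v).round(3))
for nm,(u,v) in dict(knob=(364,214),hL=(285,181),hR=(332,190)).items(): print(nm,depthpt(s,u,v).round(3))
E
```

```text
top lid [554.2 116.6] [299.7 203.5] 83.68
top tray [ 442.2 -331.4] [130.3 202.2] 79.11
scene lid [556.1 116.4] [298.5 205.6] 83.72
scene tray [ 469.4 -332.9] [138.9 247.8] 80.06
knob [0.481 0.331 0.09 ]
hL [0.434 0.206 0.138]
hR [0.422 0.049 0.145]
knob [0.485 0.327 0.09 ]
hL [0.43  0.052 0.144]
hR [0.446 0.212 0.144]
```

Run:
```python
from h import *
t=load("top0.npz");s=load("scene0.npz")
for c,a,b,k in ((t,(189.3,196.6),(235.6,200.9),(161,188.8)),(s,(333.1,190.6),(284,180.6),(363.8,214.6))):
    A=onplane(c,*a,.138);B=onplane(c,*b,.138);Kn=onplane(c,*k,.0844+.003)
    print(A.round(4),B.round(4),((A+B)/2).round(4),np.linalg.norm(A-B).round(4),np.degrees(np.arctan2(*(A-B)[:2])).round(2),Kn.round(4))
yaw=np.radians(-6.3);Rz=np.array([[np.cos(yaw),-np.sin(yaw)],[np.sin(yaw),np.cos(yaw)]])
for nm,w,e in (("lid",(.5551,.1165),(-.026,.033)),):
    o=np.array(w)-Rz@np.array(e); print("origin",o); 
for nm,e in dict(handle=(-.155,.033),knob=(-.1247,.234),hinge=(.08,.033),pivot=(-.05,.234)).items(): print(nm,(o+Rz@np.array(e)).round(4))
```

```text
[0.4389 0.2122 0.138 ] [0.4194 0.0474 0.138 ] [0.4291 0.1298 0.138 ] 0.166 6.73 [0.48   0.3275 0.0874]
[0.4416 0.2164 0.138 ] [0.4222 0.0474 0.138 ] [0.4319 0.1319 0.138 ] 0.1701 6.56 [0.4854 0.3271 0.0874]
origin [0.57732175 0.0808462 ]
handle [0.4269 0.1307]
knob [0.4791 0.3271]
hinge [0.6605 0.1049]
pivot [0.5533 0.3189]
```

```bash
cat >> h.py <<'E'
O=np.array([.579,.081]); YAW=np.radians(-6.5)
def e2w(x,y,z):
    c,s=np.cos(YAW),np.sin(YAW); return np.array([O[0]+c*x-s*y,O[1]+s*x+c*y,z])
def w2e(p):
    c,s=np.cos(YAW),np.sin(YAW); d=np.asarray(p)[:2]-O; return np.array([c*d[0]+s*d[1],-s*d[0]+c*d[1],p[2]])
def units(start,tgts,yaw0,yaw1=None):
    """shift units from start pose (tool down, yaw0)"""
    c,s=np.cos(yaw0),np.sin(yaw0); X=np.array([c,s,0]);Y=np.array([s,-c,0]);Z=np.array([0,0,-1.])
    for t in tgts:
        d=np.asarray(t)-start; print(np.round([d@X/.05,d@Y/.05,d@Z/.05],3).tolist())
    if yaw1 is not None: print("twist",-np.degrees(yaw1-yaw0)/8)
E
python3 - <<'E'
from h import *
a=np.array([.1687,-.5233,.2239])
units(a,[[.1687,-.5233,.26],[.4285,.1308,.27]],.3117,np.radians(83.5))
E
```

```text
[0.0, 0.0, -0.722]
[8.958, -10.858, -0.922]
twist -8.205113190721528
```

```bash
python3 -m creep '[[[0.4,-0.5,-0.5],-0.6,1],[[1.1,-1.3,-0.9],-1.3,1],[[1.8,-2.1,-0.9],-2.0,1],[[2.5,-3,-0.9],-2.7,1],[[3.2,-3.9,-0.9],-3.4,1],[[3.9,-4.7,-0.9],-4.1,1],[[4.6,-5.5,-0.9],-4.8,1],[[5.3,-6.4,-0.9],-5.5,0.8],[[6,-7.2,-0.9],-6.2,0.7],[[6.6,-8,-0.9],-6.9,0.6],[[7.2,-8.7,-0.9],-7.5,0.5],[[7.6,-9.2,-0.9],-8.2,0.4]]' 20
python3 - <<'E'
from h import *
from station import telemetry
o=telemetry.get_obs();print(o)
y=o["eef_rot"][2]; units(o["ee_pos"],[[.4285,.1308,.25]],y,np.radians(83.5))
E
```

```text
time_s: 1.35
ee_pos: [0.3829, 0.0163, 0.2697]
eef_rot: [3.141, 0.0, 1.46]
force: [1.9, -1.8, 0.1]
grip_width: 0.0569
{'time_s': 1.35, 'qpos': array([-5.29627924e-02, -1.21561095e-01,  1.87378022e+00, -7.60841310e-05,
        1.38859585e+00,  5.74270811e-02]), 'joint_vel': array([ 1.29259645,  0.44355353, -0.38175729,  0.00311065, -0.06272455,
        0.30360151]), 'tau': array([ -8.72304171, -34.36163664, -32.27356195,   0.21126784,
         0.38844153,  -0.32883218]), 'ee_pos': array([0.38293399, 0.0163323 , 0.26966389]), 'eef_rot': array([3.14081197e+00, 3.00771756e-05, 1.46042020e+00]), 'force': array([ 1.93275642, -1.77415169,  0.14177589]), 'moment': array([-0.06813965, -0.08331627,  0.04665395]), 'grip_width': 0.05691673891444019}
[2.376, 0.654, 0.393]
twist 0.021989211014502404
```

```bash
python3 -m creep '[[[0,0,0],0,0.4],[[0,0,0],0,0.4]]'
python3 - <<'E'
from h import *
from station import telemetry
o=telemetry.get_obs()
y=o["eef_rot"][2]; units(o["ee_pos"],[[.4285,.1308,.25]],y,np.radians(83.5))
E
```

```text
time_s: 1.55
ee_pos: [0.3826, 0.0149, 0.2692]
eef_rot: [-3.141, 0.0, 1.459]
force: [-0.2, -0.9, 0.5]
grip_width: 0.0416
[2.405, 0.653, 0.384]
twist 0.012529757867381067
```

```bash
python3 -m creep '[[[0.8,0.2,0.1],0,0.4],[[1.6,0.4,0.2],0,0.4],[[2.4,0.65,0.4],0,0.4],[[2.4,0.65,0.4],0,0.4],[[2.4,0.65,0.4],0,0.4]]'
python3 - <<'E'
from h import *
from station import telemetry,vision
o=telemetry.get_obs(); c=vision.camera("wrist"); E=wristE(c,o)
print(o["ee_pos"],o["eef_rot"],o["grip_width"],o["force"])
np.savez("w1.npz",E=E,**c); cv2.imwrite("pics/w1.png",c["img"][:,:,::-1])
E
```

```text
time_s: 2.05
ee_pos: [0.4287, 0.1285, 0.2491]
eef_rot: [-3.141, 0.001, 1.455]
force: [0.1, 0.5, -0.1]
grip_width: 0.0374
[0.42868032 0.12848261 0.24909694] [-3.14052780e+00  6.06263387e-04  1.45532040e+00] 0.037422388641290355 [ 0.07967781  0.46530828 -0.12782568]
```

View pics/w1.png

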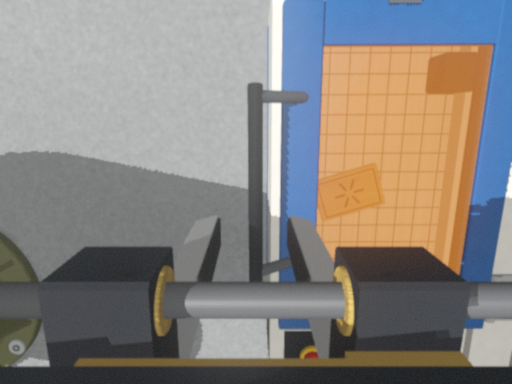

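Run:
```python
from h import *
c=load("w1.npz");E=c["E"]
g=cv2.cvtColor(c["img"],cv2.COLOR_RGB2GRAY)
for v in (110,140,180,200,215):
    r=g[v,225:266].astype(int); x=np.where(r<65)[0]+225; print(v,x.min(),x.max())
A=onplane(c,255,110,.138,E);B=onplane(c,255,210,.138,E);print(A,B,np.degrees(np.arctan2(A[0]-B[0],A[1]-B[1])))
print("left end",onplane(c,255,84,.138,E), "e",w2e(onplane(c,255,84,.138,E)), "exp",-.155,.118)
print("depth",depthpt(c,255,140,E),depthpt(c,255,200,E))
# lid: blue outer back-left corner & edges
hsv=cv2.cvtColor(c["img"],cv2.COLOR_RGB2HSV); m=cv2.inRange(hsv,(105,130,60),(125,255,255))
for v in (60,120,160): 
    x=np.where(m[v]>0)[0]; a=onplane(c,x.min(),v,.114,E);b=onplane(c,x.max()+1,v,.114,E);print(v,x.min(),x.max(),w2e(a).round(4),w2e(b).round(4),"exp -.132 .080")
print("plaque",onplane(c,350,191,.064,E),w2e(onplane(c,350,191,.064,E)))
```

```text
Traceback (most recent call last):
ValueError: zero-size array to reduction operation minimum which has no identity
```

Run:
```python
from h import *
c=load("w1.npz");E=c["E"]
g=cv2.cvtColor(c["img"],cv2.COLOR_RGB2GRAY)
for v in (110,150,200): print(v,g[v,240:272].tolist())
A=onplane(c,255,110,.138,E);B=onplane(c,255,210,.138,E);print(A,B,np.degrees(np.arctan2(A[0]-B[0],A[1]-B[1])))
print("left end",onplane(c,255,84,.138,E), "e",w2e(onplane(c,255,84,.138,E)), "exp",-.155,.118)
print("depth",depthpt(c,255,140,E),depthpt(c,255,200,E))
hsv=cv2.cvtColor(c["img"],cv2.COLOR_RGB2HSV); m=cv2.inRange(hsv,(105,130,60),(125,255,255))
for v in (60,120,160): 
    x=np.where(m[v]>0)[0]; a=onplane(c,x.min(),v,.114,E);b=onplane(c,x.max()+1,v,.114,E);print(v,x.min(),x.max(),w2e(a).round(4),w2e(b).round(4),"exp -.132 .080")
print("plaque",onplane(c,350,191,.064,E),w2e(onplane(c,350,191,.064,E)))
```

```text
110 [180, 180, 182, 181, 183, 184, 180, 158, 116, 95, 94, 96, 96, 97, 97, 97, 95, 94, 93, 91, 92, 95, 129, 176, 188, 189, 181, 166, 185, 207, 215, 229]
150 [183, 185, 185, 185, 183, 180, 180, 168, 120, 90, 90, 91, 90, 93, 93, 94, 90, 89, 91, 90, 89, 91, 130, 174, 185, 185, 179, 166, 193, 209, 216, 234]
200 [129, 128, 129, 129, 130, 130, 129, 121, 103, 83, 78, 79, 78, 79, 76, 79, 77, 77, 77, 76, 73, 77, 94, 122, 127, 125, 118, 124, 168, 201, 221, 244]
[0.43694211 0.1951195  0.138     ] [0.4274816  0.11338602 0.138     ] 6.602507272936592
left end [0.43919961 0.21462303 0.138     ] e [-0.15402829  0.11693823  0.138     ] exp -0.155 0.118
depth [0.43427661 0.17218382 0.14326531] [0.42863051 0.12340033 0.14302003]
60 492 511 [0.043  0.1373 0.114 ] [0.0596 0.1372 0.114 ] exp -.132 .080
120 484 511 [0.0439 0.0885 0.114 ] [0.0681 0.0884 0.114 ] exp -.132 .080
160 478 510 [0.0439 0.0537 0.114 ] [0.0732 0.0536 0.114 ] exp -.132 .080
plaque [0.52773693 0.10077335 0.064     ] [-0.05317195  0.0138431   0.064     ]
```

```bash
python3 -m creep '[[[0.05,0,0.7],0,0.4],[[0.05,0,1.4],0,0.4],[[0.05,0,2.0],0,0.4],[[0.05,0,2.2],0,0.4],[[0.05,0,2.2],0,0.0],[[0.05,0,2.2],0,0.0],[[0.05,0,2.2],0,0.0],[[0.05,0,2.2],0,0.0]]' 25
python3 - <<'E'
from h import *
from station import telemetry
o=telemetry.get_obs()
print(o["ee_pos"].round(4),o["eef_rot"],o["grip_width"],o["force"],w2e(o["ee_pos"]))
p=o["ee_pos"]; y=o["eef_rot"][2]
h=np.array([.080,.033,.108]); e=w2e(p)
for th in [0,.1,.2,.3,.4,.5,.6,.7,.8,.9,1.0,1.1,1.15,1.2,1.25]:
    a=th+np.arctan2(30,235); pass
tg=[]
for th in [.08,.16,.24,.32,.40,.48,.56,.62,.66]:
    a0=np.arctan2(.03,.235)
    d=np.array([-.237*np.cos(th+a0)+.237*np.cos(a0),0,.237*np.sin(th+a0)-.237*np.sin(a0)])
    c,s=np.cos(YAW),np.sin(YAW); tg.append(p+[c*d[0],s*d[0],d[2]])
units(p,tg,y)
E
```

```text
time_s: 2.9
ee_pos: [0.4303, 0.1321, 0.1408]
eef_rot: [3.137, -0.001, 1.457]
force: [2.2, -0.7, 3.1]
grip_width: 0.0109
[0.4303 0.1321 0.1408] [ 3.13745195e+00 -7.89770658e-04  1.45666618e+00] 0.010900845169598678 [ 2.18895738 -0.74690404  3.09683295] [-0.15354528  0.0339052   0.14081834]
[0.0, 0.063, -0.374]
[0.0, 0.156, -0.741]
[0.0, 0.277, -1.1]
[0.0, 0.428, -1.449]
[0.0, 0.605, -1.784]
[0.001, 0.809, -2.103]
[0.001, 1.037, -2.406]
[0.001, 1.224, -2.62]
[0.001, 1.355, -2.757]
```

```bash
python3 -m creep '[[[0,0.03,-0.18],0,0],[[0,0.06,-0.37],0,0],[[0,0.1,-0.56],0,0],[[0,0.156,-0.74],0,0],[[0,0.21,-0.92],0,0],[[0,0.28,-1.1],0,0],[[0,0.35,-1.28],0,0],[[0,0.43,-1.45],0,0],[[0,0.51,-1.62],0,0],[[0,0.6,-1.78],0,0],[[0,0.7,-1.94],0,0],[[0,0.81,-2.1],0,0]]' 25
python3 - <<'E'
from h import *
from station import telemetry
o=telemetry.get_obs()
p=o["ee_pos"];e=w2e(p); d=e-[.08,0,.108]; print(o["force"],o["grip_width"],e,"r",np.hypot(d[0],d[2]),"th",np.arctan2(d[2],-d[0])-np.arctan2(30,235),o["eef_rot"])
E
```

```text
time_s: 4.1
ee_pos: [0.4704, 0.1272, 0.2444]
eef_rot: [3.139, 0.0, 1.456]
force: [13.7, -0.1, -15.8]
grip_width: 0.0112
[ 13.69241073  -0.09951816 -15.83242163] 0.011166237492901576 [-0.11310546  0.03365992  0.24444164] r 0.23644458047110414 th 0.48814593644217547 [3.13903323e+00 4.41611539e-05 1.45647437e+00]
```

```bash
cat >> h.py <<'E'
def arc(th0,ths,dr=0.,r=.237):
    a0=np.arctan2(.03,.235)
    for t in ths:
        R1=r+dr; print(t, [0.0, round((-R1*np.cos(t+a0)+r*np.cos(th0+a0))/.05,3), round(-(R1*np.sin(t+a0)-r*np.sin(th0+a0))/.05,3)])
E
python3 -c "
from h import *
arc(.48,[.5,.55,.6,.65,.7,.75,.8,.85,.9,.95,1.0,1.05],-.0012)"
```

```text
0.5 [0.0, np.float64(0.074), np.float64(-0.063)]
0.55 [0.0, np.float64(0.217), np.float64(-0.251)]
0.6 [0.0, np.float64(0.37), np.float64(-0.431)]
0.65 [0.0, np.float64(0.531), np.float64(-0.603)]
0.7 [0.0, np.float64(0.7), np.float64(-0.767)]
0.75 [0.0, np.float64(0.878), np.float64(-0.922)]
0.8 [0.0, np.float64(1.063), np.float64(-1.068)]
0.85 [0.0, np.float64(1.255), np.float64(-1.205)]
0.9 [0.0, np.float64(1.453), np.float64(-1.332)]
0.95 [0.0, np.float64(1.658), np.float64(-1.449)]
1.0 [0.0, np.float64(1.868), np.float64(-1.555)]
1.05 [0.0, np.float64(2.084), np.float64(-1.651)]
```

```bash
python3 -m creep '[[[0,0.074,-0.06],0,0],[[0,0.217,-0.25],0,0],[[0,0.37,-0.43],0,0],[[0,0.53,-0.6],0,0],[[0,0.7,-0.767],0,0],[[0,0.878,-0.92],0,0],[[0,1.063,-1.068],0,0],[[0,1.255,-1.205],0,0],[[0,1.453,-1.33],0,0],[[0,1.66,-1.45],0,0],[[0,1.868,-1.555],0,0],[[0,2.084,-1.65],0,0]]' 25
cat > st.py <<'E'
from h import *
from station import telemetry
o=telemetry.get_obs()
p=o["ee_pos"];e=w2e(p); d=e-[.08,0,.108]; print(o["force"],o["grip_width"],e,"r",np.hypot(d[0],d[2]),"th",np.arctan2(d[2],-d[0])-np.arctan2(30,235),o["eef_rot"])
E
python3 st.py;  python3 -c "
from h import *
arc(1.05,[1.1,1.13,1.16,1.18,1.2,1.22,1.23,1.24,1.25,1.26])"
```

```text
time_s: 5.3
ee_pos: [0.5725, 0.1158, 0.3288]
eef_rot: [3.141, -0.0, 1.457]
force: [-5.2, 0.7, 5.4]
grip_width: 0.0112
[-5.18349327  0.73315023  5.42511694] 0.011193400402238632 [-0.01043268  0.03386672  0.32876065] r 0.23856515690538052 th 1.0550334206948018 [ 3.14130792e+00 -4.26477598e-04  1.45720105e+00]
1.1 [0.0, np.float64(0.221), np.float64(-0.085)]
1.13 [0.0, np.float64(0.356), np.float64(-0.131)]
1.16 [0.0, np.float64(0.492), np.float64(-0.173)]
1.18 [0.0, np.float64(0.583), np.float64(-0.199)]
1.2 [0.0, np.float64(0.675), np.float64(-0.223)]
1.22 [0.0, np.float64(0.767), np.float64(-0.245)]
1.23 [0.0, np.float64(0.813), np.float64(-0.255)]
1.24 [0.0, np.float64(0.859), np.float64(-0.265)]
1.25 [0.0, np.float64(0.906), np.float64(-0.274)]
1.26 [0.0, np.float64(0.952), np.float64(-0.283)]
```

```bash
python3 -m creep '[[[0,0.22,-0.085],0,0],[[0,0.36,-0.13],0,0],[[0,0.49,-0.17],0,0],[[0,0.58,-0.2],0,0],[[0,0.675,-0.223],0,0],[[0,0.675,-0.223],0,0]]' 25; python3 st.py; python3 -c "
from h import *
arc(1.2,[1.21,1.22,1.23,1.24,1.25,1.26,1.27])"
```

```text
time_s: 5.9
ee_pos: [0.6065, 0.112, 0.3392]
eef_rot: [3.14, -0.001, 1.457]
force: [-2.9, 1.5, 7.0]
grip_width: 0.0115
[-2.88020657  1.50412382  7.01200898] 0.011490864455156914 [0.02380743 0.03393494 0.33922013] r 0.23795031650474563 th 1.205419079478704 [ 3.14035545e+00 -6.13705823e-04  1.45699994e+00]
1.21 [0.0, np.float64(0.046), np.float64(-0.011)]
1.22 [0.0, np.float64(0.092), np.float64(-0.022)]
1.23 [0.0, np.float64(0.138), np.float64(-0.032)]
1.24 [0.0, np.float64(0.185), np.float64(-0.042)]
1.25 [0.0, np.float64(0.231), np.float64(-0.051)]
1.26 [0.0, np.float64(0.278), np.float64(-0.06)]
1.27 [0.0, np.float64(0.325), np.float64(-0.069)]
```

```bash
python3 -m creep '[[[0,0.046,-0.01],0,0],[[0,0.092,-0.02],0,0],[[0,0.138,-0.03],0,0],[[0,0.185,-0.04],0,0],[[0,0.21,-0.045],0,0],[[0,0.21,-0.045],0,0]]' 25; python3 st.py
```

```text
time_s: 6.5
ee_pos: [0.6168, 0.1108, 0.3413]
eef_rot: [3.14, -0.001, 1.457]
force: [-0.6, 0.3, 5.7]
grip_width: 0.0112
[-0.55025212  0.31692205  5.6641847 ] 0.011164853907856319 [0.03417142 0.03392465 0.34132498] r 0.23778310768774857 th 1.2498772454845388 [ 3.14031203e+00 -5.85614609e-04  1.45701870e+00]
```

Step on in small increments until the stop is felt.

```bash
python3 -m creep '[[[0,0.02,0],0,0],[[0,0.04,0],0,0],[[0,0.04,0],0,0]]'; python3 st.py; python3 -m creep '[[[0,0.02,0],0,0],[[0,0.04,0],0,0],[[0,0.04,0],0,0]]'; python3 st.py
```

```text
time_s: 6.8
ee_pos: [0.6184, 0.1107, 0.3417]
eef_rot: [3.141, -0.001, 1.457]
force: [-5.8, 0.8, 7.8]
grip_width: 0.0109
[-5.83568835  0.75318541  7.82106858] 0.010943867900944133 [0.0357938  0.03394984 0.34166011] r 0.23780503450905938 th 1.256843282103493 [ 3.14083921e+00 -5.68353810e-04  1.45714898e+00]
time_s: 7.1
ee_pos: [0.6195, 0.1106, 0.3418]
eef_rot: [-3.14, -0.0, 1.457]
force: [-14.6, 0.7, 11.1]
grip_width: 0.0112
[-14.63611992   0.74398449  11.10872566] 0.011197715827907009 [0.03684872 0.03401287 0.34181026] r 0.23775885032038196 th 1.2613202926203393 [-3.13981786e+00 -3.54723167e-04  1.45747175e+00]
```

Run:
```python
from h import *
from station import vision
for n in ("scene","top"):
    c=vision.camera(n); np.savez(n+"2.npz",**c)
    x0,y0=(200,120) if n=="scene" else (140,100)
    cv2.imwrite(f"pics/{n}2.png",cv2.resize(c["img"][y0:y0+150,x0:x0+200,::-1],None,fx=4,fy=4,interpolation=cv2.INTER_CUBIC))
```

```text
(no output)
```

View pics/scene2.png

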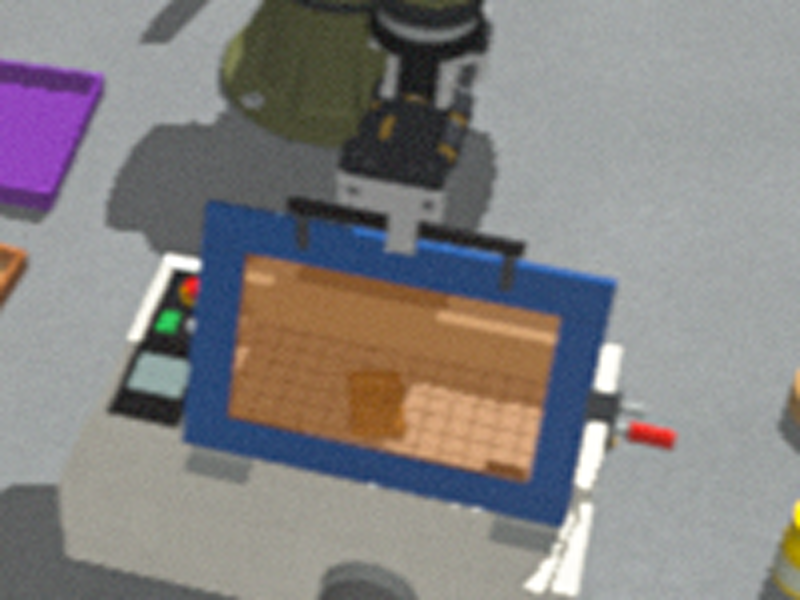

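```bash
python3 -m creep '[[[0,-0.03,0.01],0,0],[[0,-0.06,0.01],0,0],[[0,-0.09,0.02],0,0],[[0,-0.12,0.03],0,0],[[0,-0.15,0.035],0,0],[[0,-0.18,0.04],0,0],[[0,-0.18,0.04],0,0],[[0,-0.18,0.04],0,0]]'; python3 st.py
```

```text
time_s: 8.0
ee_pos: [0.6116, 0.1114, 0.3401]
eef_rot: [3.139, -0.001, 1.457]
force: [-5.0, 0.5, 9.0]
grip_width: 0.0111
[-5.03604486  0.5077847   8.97261644] 0.011078373146613543 [0.02894954 0.03391995 0.34013434] r 0.2376815090032309 th 1.2273517087971604 [ 3.13942900e+00 -7.17131430e-04  1.45705933e+00]
```

Run:
```python
from h import *
from station import vision
for n in ("scene",):
    c=vision.camera(n); np.savez(n+"3.npz",**c)
    x0,y0=(300,180)
    cv2.imwrite(f"pics/{n}3.png",cv2.resize(c["img"][y0:y0+80,x0:x0+100,::-1],None,fx=7,fy=7,interpolation=cv2.INTER_CUBIC))
    for q in ("scene2.npz","scene3.npz"):
        d=load(q); h=cv2.cvtColor(d["img"],cv2.COLOR_RGB2HSV); m=cv2.inRange(h,(0,170,90),(5,255,255)); m[:,:340]=0;m[:180]=0;m[260:]=0
        ys,xs=np.where(m>0); print(q,xs.mean(),ys.mean(),np.median(cloud(d)[m>0],0),w2e(np.median(cloud(d)[m>0],0)))
    for dd in (2.16,2.36): print(dd,e2w(-.05-.075*np.cos(dd),.234,.078+.075*np.sin(dd)),proj(c,e2w(-.05-.075*np.cos(dd),.234,.078+.075*np.sin(dd))))
```

```text
scene2.npz 362.3142857142857 228.31428571428572 [0.60313287 0.31231055 0.14567709] [-0.00220736  0.23255557  0.14567709]
scene3.npz 361.54285714285714 232.45714285714286 [0.61382243 0.31283189 0.13749891] [0.00835448 0.23428365 0.13749891]
2.16 [0.59722049 0.31443796 0.14035376] (np.float64(362.58227499057193), np.float64(228.10629720782612))
2.36 [0.6087032  0.31312967 0.13083081] (np.float64(361.6204610258799), np.float64(232.85315654206596))
```

View pics/scene3.png

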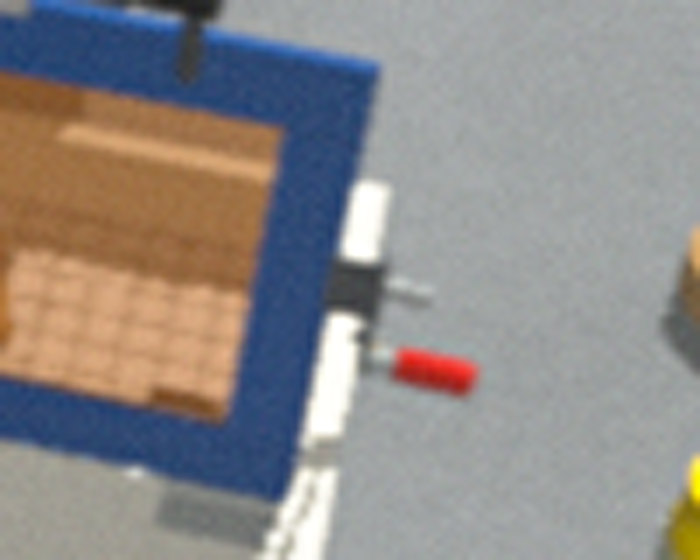

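```bash
python3 -m creep '[[[0,-0.03,0.01],0,0],[[0,-0.05,0.02],0,0],[[0,-0.05,0.02],0,0]]'; python3 st.py;python3 -m creep '[[[0,0,0],0,0.1],[[0,0,0],0,0.2],[[0,0,0],0,0.4],[[0,0,0],0,0.4],[[0,0,0],0,0.4]]'; python3 st.py
```

```text
time_s: 8.35
ee_pos: [0.6101, 0.1116, 0.3399]
eef_rot: [3.135, -0.001, 1.457]
force: [5.8, 0.8, 11.8]
grip_width: 0.0114
[ 5.7687439   0.76200026 11.76185245] 0.011353965469411413 [0.02747685 0.03390443 0.33986029] r 0.23773488897184109 th 1.2210539606195918 [ 3.13531441e+00 -1.37920833e-03  1.45680220e+00]
time_s: 8.85
ee_pos: [0.6092, 0.1115, 0.337]
eef_rot: [-3.141, 0.0, 1.457]
force: [0.4, -0.5, -0.1]
grip_width: 0.0368
[ 0.40114277 -0.48027026 -0.0939847 ] 0.036750509309490295 [0.02653994 0.03372204 0.33703326] r 0.23518973435469218 th 1.2145130573446674 [-3.14093808e+00  1.82914138e-04  1.45674714e+00]
```

```bash
python3 -m creep '[[[0,0,-0.4],0,0.5],[[0,0,-0.9],0,0.6],[[0,0,-1.4],0,0.8],[[0,-0.6,-1.4],0,1],[[0,-1.4,-1.4],0,1],[[0,-2.2,-1.4],0,1],[[0,-2.2,-1.4],0,1],[[0,-2.2,-1.4],0,1]]'
python3 - <<'E'
from h import *
from station import telemetry,vision
o=telemetry.get_obs(); c=vision.camera("wrist"); E=wristE(c,o)
print(o["ee_pos"],o["eef_rot"],o["grip_width"],o["force"])
np.savez("w4.npz",E=E,**c); 
c2=vision.camera("scene"); np.savez("scene4.npz",**c2)
cv2.imwrite("pics/w4.png",np.hstack([c["img"],c2["img"]])[:,:,::-1][:,::1] if 0 else c["img"][:,:,::-1]); cv2.imwrite("pics/s4.png",c2["img"][:,:,::-1])
E
```

```text
time_s: 9.65
ee_pos: [0.4998, 0.1241, 0.408]
eef_rot: [3.14, -0.0, 1.457]
force: [0.7, -0.3, -0.7]
grip_width: 0.0934
[0.49976215 0.12410877 0.40798754] [ 3.14035238e+00 -3.01812962e-04  1.45713882e+00] 0.09341957104941302 [ 0.70397878 -0.2601855  -0.74838981]
```

View pics/w4.png

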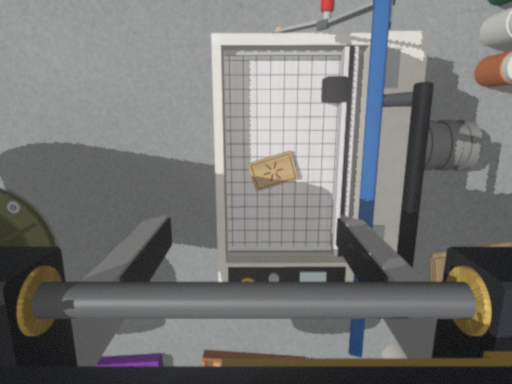

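View pics/s4.png

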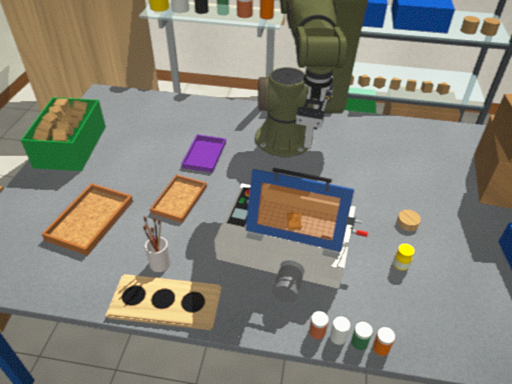

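Run:
```python
from h import *
c=load("w4.npz");E=c["E"]
cv2.imwrite("pics/w4c.png",cv2.resize(c["img"][130:215,220:360,::-1],None,fx=5,fy=5,interpolation=cv2.INTER_CUBIC))
hsv=cv2.cvtColor(c["img"],cv2.COLOR_RGB2HSV); print(hsv[165,258],hsv[175,268],hsv[120,270],hsv[200,280])
m=cv2.inRange(hsv,(8,60,60),(25,255,255)); mm=np.zeros_like(m); mm[140:200,240:310]=m[140:200,240:310]
mm=cv2.morphologyEx(mm,cv2.MORPH_CLOSE,np.ones((5,5)))
k=max(cv2.findContours(mm,cv2.RETR_EXTERNAL,cv2.CHAIN_APPROX_NONE)[0],key=cv2.contourArea)[:,0]
P=np.array([onplane(c,u,v,.064,E)[:2] for u,v in k],np.float32)
r=cv2.minAreaRect(P*1000);print(r, "e",w2e([*(np.array(r[0])/1000),.064]))
print("head",w2e(onplane(c,336,89,.1,E)), w2e(depthpt(c,336,89,E)),"px",[w2e(depthpt(c,u,v,E)).round(3) for u,v in ((322,78),(322,100),(350,100),(274,171))])
print("knob",w2e(depthpt(c,327,4,E)))
s=load("scene4.npz"); d=s; h=cv2.cvtColor(d["img"],cv2.COLOR_RGB2HSV); m=cv2.inRange(h,(0,170,90),(5,255,255)); m[:,:340]=0;m[:180]=0;m[260:]=0
ys,xs=np.where(m>0); print(xs.mean(),ys.mean())
```

```text
[ 17  90 181] [ 18  89 190] [  0   4 193] [ 20   5 156]
((526.3350830078125, 99.44779205322266), (69.180419921875, 44.871578216552734), 9.931554794311523) e [-0.05441473  0.01236737  0.064     ]
head [0.02699022 0.12986989 0.1       ] [0.02754923 0.13002455 0.09764143] px [array([0.016, 0.148, 0.056]), array([0.013, 0.116, 0.077]), array([0.048, 0.116, 0.096]), array([-0.053,  0.012,  0.065])]
knob [0.00220121 0.22286326 0.13792051]
361.7647058823529 232.76470588235293
```

View pics/w4c.png

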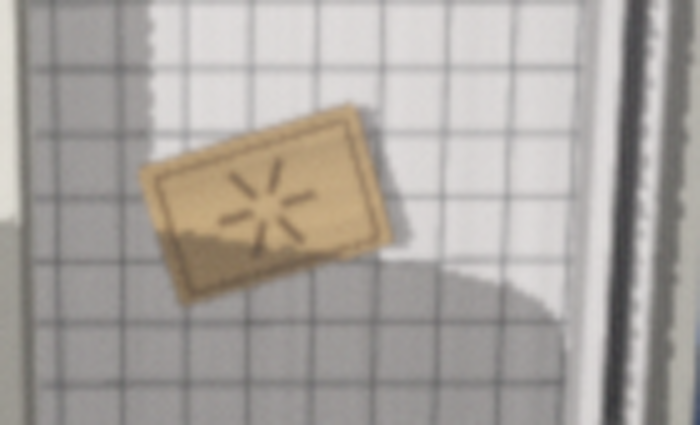

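```bash
python3 - <<'E'
from h import *
units(np.array([.4998,.1241,.408]),[[.5145,.0973,.408],[.5145,.0973,.3]],1.457,np.radians(189.9))
E
python3 -m creep '[[[0,0,0],-1,1],[[0,0,0],-2,1],[[-0.1,0.05,0],-3,1],[[-0.2,0.1,0],-4,0.9],[[-0.3,0.15,0],-5,0.8],[[-0.4,0.2,0],-6,0.8],[[-0.5,0.3,0],-7,0.8],[[-0.5,0.35,0],-8,0.8],[[-0.5,0.35,0],-9,0.8],[[-0.5,0.35,0],-10,0.8],[[-0.5,0.35,0],-11,0.8],[[-0.5,0.35,0],-12,0.8]]'
python3 -m creep '[[[0,0,0],-0.65,0.8],[[0,0,0],-1.3,0.8],[[0,0,0],-1.3,0.8],[[0,0,0],-1.3,0.8]]'
python3 - <<'E'
from h import *
from station import telemetry
o=telemetry.get_obs(); print(o["eef_rot"],o["qpos"])
units(o["ee_pos"],[[.5145,.0973,.25],[.5145,.0973,.12],[.5145,.0973,.076]],o["eef_rot"][2],np.radians(189.9-360))
E
```

```text
[-0.499, 0.353, 0.0]
[-0.499, 0.353, 2.16]
twist -13.302506156179884
time_s: 10.95
ee_pos: [0.5156, 0.0969, 0.4066]
eef_rot: [-3.141, -0.001, 3.137]
force: [0.8, 0.7, 0.5]
grip_width: 0.0757
time_s: 11.35
ee_pos: [0.5151, 0.097, 0.4068]
eef_rot: [3.142, -0.001, -2.972]
force: [-0.3, 0.3, 0.3]
grip_width: 0.0754
[ 3.14157413e+00 -8.79365272e-04 -2.97249648e+00] [ 1.16296781e-01  1.75792498e-01  1.26021663e+00 -2.81660322e-05
  1.70646265e+00 -1.62359950e+00]
[0.011, 0.008, 3.137]
[0.011, 0.008, 5.737]
[0.011, 0.008, 6.617]
twist -0.026437890543087816
```

```bash
python3 -m creep '[[[0.01,0.01,0.6],0,0.8],[[0.01,0.01,1.2],0,0.8],[[0.01,0.01,1.8],0,0.8],[[0.01,0.01,2.4],0,0.8],[[0.01,0.01,3],0,0.8],[[0.01,0.01,3.6],0,0.8],[[0.01,0.01,4.2],0,0.8],[[0.01,0.01,4.8],0,0.8],[[0.01,0.01,5.3],0,0.8],[[0.01,0.01,5.7],0,0.8],[[0.01,0.01,5.7],0,0.8]]'
python3 - <<'E'
from h import *
from station import telemetry,vision
o=telemetry.get_obs(); c=vision.camera("wrist"); E=wristE(c,o)
print(o["ee_pos"],o["eef_rot"],o["grip_width"],o["force"])
np.savez("w5.npz",E=E,**c); cv2.imwrite("pics/w5.png",c["img"][:,:,::-1])
E
```

```text
time_s: 12.45
ee_pos: [0.513, 0.0974, 0.1198]
eef_rot: [3.141, -0.005, -2.972]
force: [-1.0, 0.3, 0.2]
grip_width: 0.0748
[0.51297058 0.09739139 0.11983683] [ 3.14132108 -0.00460829 -2.97164361] 0.07475269621362765 [-1.03646111  0.31847574  0.23428307]
```

View pics/w5.png

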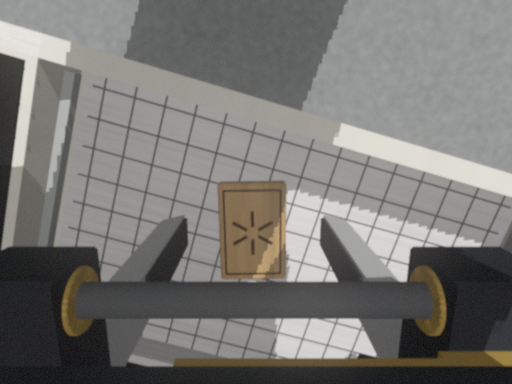

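```bash
python3 -c "
from h import *
c=load('w5.npz'); print(onplane(c,252,231,.064,c['E']))"
python3 -m creep '[[[0,0,0.4],0,0.8],[[0,0,0.7],0,0.8],[[0,0,0.86],0,0.8],[[0,0,0.86],0,0.6],[[0,0,0.86],0,0.45],[[0,0,0.86],0,0.3],[[0,0,0.86],0,0.3],[[0,0,0.86],0,0.3],[[0,0,0.86],0,0.3]]' 12; python3 st.py
```

```text
[0.52568695 0.09852788 0.064     ]
time_s: 13.4
ee_pos: [0.5143, 0.0976, 0.08]
eef_rot: [-3.142, 0.001, -2.969]
force: [-1.9, -0.1, 5.3]
grip_width: 0.0457
[-1.87538776 -0.08629617  5.29232516] 0.04570629864373002 [-0.06620079  0.00919845  0.07998973] r 0.14885982079678972 th -0.3162666335094775 [-3.14152185e+00  1.05953282e-03 -2.96946114e+00]
```

```bash
python3 -m creep '[[[0,0,-0.1],0,0.3],[[0,0,-0.25],0,0.3],[[0,0,-0.5],0,0.3],[[0,0,-0.8],0,0.3],[[0,0,-0.8],0,0.3]]' 15
python3 - <<'E'
from h import *
from station import telemetry,vision
o=telemetry.get_obs(); c=vision.camera("wrist"); E=wristE(c,o)
print(o["ee_pos"],o["eef_rot"],o["grip_width"],o["force"])
np.savez("w6.npz",E=E,**c); cv2.imwrite("pics/w6.png",c["img"][:,:,::-1])
E
```

```text
time_s: 13.9
ee_pos: [0.5149, 0.0977, 0.1218]
eef_rot: [-3.141, 0.004, -2.969]
force: [0.6, 0.5, 0.6]
grip_width: 0.0459
[0.51491614 0.09772681 0.12179721] [-3.14138334  0.00368796 -2.96938313] 0.0458825059903421 [0.57346812 0.50769849 0.603147  ]
```

View pics/w6.png

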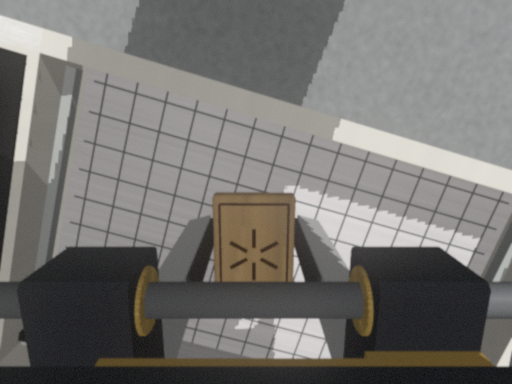

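Run:
```python
from h import *
c=load("w6.npz");E=c["E"]
C=cloud(c,E)[205:272,224:284].reshape(-1,3); C=C[np.isfinite(C).all(1)]
A=np.c_[C[:,:2],np.ones(len(C))]; k=np.linalg.lstsq(A,C[:,2],rcond=None)[0]; print("slopes",k[:2],"median z",np.median(C[:,2]))
print("centre",onplane(c,254,254,.11,E))
units(np.array([.5149,.0977,.1218]),[[.5149,.0977,.28]],-2.969)
```

```text
slopes [-0.29676892 -0.05208365] median z 0.10567884679840381
centre [0.52519612 0.09975338 0.11      ]
[0.0, 0.0, -3.164]
```

Run:
```python
from h import *
for f,(y0,y1,x0,x1) in (("w5.npz",(186,272,223,282)),("w6.npz",(200,265,222,286))):
    c=load(f);E=c["E"]
    C=cloud(c,E)[y0:y1,x0:x1]; print(f)
    for r in range(0,y1-y0,8): print(C[r,:,0].mean().round(4),C[r,:,2].mean().round(4),C[r,:,2].std().round(4))
```

```text
w5.npz
0.4939 0.0677 0.0279
0.5 0.064 0.0006
0.5045 0.0677 0.0279
0.511 0.0638 0.0007
0.5165 0.064 0.0007
0.5209 0.0676 0.0279
0.5278 0.064 0.0006
0.5336 0.0638 0.0006
0.5394 0.0639 0.0005
0.5453 0.0639 0.0006
0.5512 0.0639 0.0007
w6.npz
0.4959 0.1057 0.0007
0.4996 0.1084 0.0218
0.5049 0.1056 0.0006
0.5086 0.1084 0.0218
0.5141 0.1057 0.0005
0.5188 0.1057 0.0007
0.5236 0.1056 0.0006
0.5283 0.1057 0.0006
0.5332 0.1057 0.0006
```

Run:
```python
from h import *
units(np.array([.5149,.0977,.1218]),[[.5149,.0977,.2],[.432,-.329,.2]],-2.969,np.radians(169.1-360))
```

```text
[0.0, 0.0, -1.564]
[3.099, -8.122, -1.564]
twist 2.598603828207325
```

```bash
python3 -m creep '[[[0,0,-0.3],0,0.3],[[0,0,-0.7],0,0.3],[[0,0,-1.1],0,0.3],[[0.1,-0.3,-1.5],0.1,0.3],[[0.3,-0.8,-1.6],0.4,0.3],[[0.6,-1.5,-1.6],0.7,0.3],[[0.9,-2.3,-1.6],1,0.3],[[1.2,-3.1,-1.6],1.3,0.3],[[1.5,-3.9,-1.6],1.6,0.3],[[1.8,-4.7,-1.6],1.9,0.3],[[2.1,-5.5,-1.6],2.2,0.3],[[2.3,-6,-1.6],2.4,0.3]]' 15
python3 -m creep '[[[0,0,0],0,0.3]]'
python3 - <<'E'
from h import *
from station import telemetry
o=telemetry.get_obs(); print(o["eef_rot"],o["qpos"])
units(o["ee_pos"],[[.432,-.329,.2],[.432,-.329,.1]],o["eef_rot"][2],np.radians(169.1))
E
```

```text
time_s: 15.15
ee_pos: [0.4511, -0.22, 0.1988]
eef_rot: [3.142, -0.001, 2.975]
force: [1.0, 0.1, -0.5]
grip_width: 0.0459
time_s: 15.25
ee_pos: [0.4511, -0.2201, 0.1987]
eef_rot: [3.142, -0.001, 2.974]
force: [1.0, 0.3, -0.5]
grip_width: 0.0458
[ 3.14156577e+00 -9.27285993e-04  2.97448410e+00] [-5.26777687e-01  2.17075056e-01  1.68722619e+00 -3.18678568e-04
  1.23816884e+00 -1.93036126e+00]
[0.014, -2.211, -0.027]
[0.014, -2.211, 1.973]
twist 0.16567314320833393
```

```bash
python3 -m creep '[[[0,-0.5,0],0,0.3],[[0,-1,0],0.1,0.3],[[0,-1.6,0.2],0.15,0.3],[[0,-2.1,0.6],0.15,0.3],[[0,-2.2,1],0.15,0.3],[[0,-2.2,1.5],0.15,0.3],[[0,-2.2,2],0.15,0.3],[[0,-2.2,2],0.15,0.3]]' 15
python3 - <<'E'
from h import *
from station import telemetry,vision
o=telemetry.get_obs(); c=vision.camera("wrist"); E=wristE(c,o)
print(o["ee_pos"],o["eef_rot"],o["grip_width"],o["force"])
np.savez("w7.npz",E=E,**c); cv2.imwrite("pics/w7.png",c["img"][:,:,::-1])
E
```

```text
time_s: 16.05
ee_pos: [0.4332, -0.3244, 0.0962]
eef_rot: [3.139, -0.005, 2.959]
force: [-0.2, -0.5, 0.3]
grip_width: 0.0456
[ 0.43317224 -0.32442503  0.09617607] [ 3.13854059 -0.00504802  2.95850709] 0.045600642857145664 [-0.23823796 -0.46889272  0.31568345]
```

View pics/w7.png

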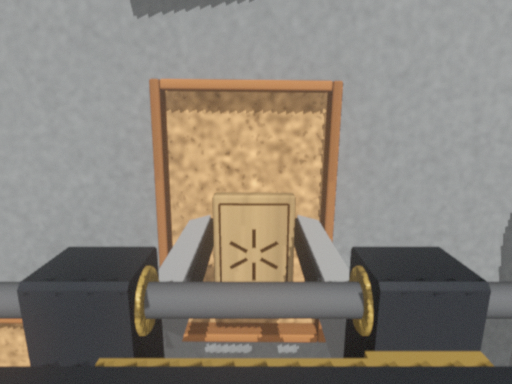

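```bash
python3 -m creep '[[[0,0,0.4],0,0.3],[[0,0,0.8],0,0.3],[[0,0,1.05],0,0.3],[[0,0,1.15],0,0.3],[[0,0,1.2],0,0.3],[[0,0,1.25],0,0.3],[[0,0,1.25],0,0.3]]'; python3 st.py
```

```text
time_s: 16.8
ee_pos: [0.4343, -0.3263, 0.0372]
eef_rot: [-3.141, 0.0, 2.958]
force: [0.3, 0.7, -0.4]
grip_width: 0.0457
[ 0.31212067  0.72675061 -0.37117334] 0.045746256294247944 [-0.09761494 -0.42107336  0.03724051] r 0.1911909267796339 th -0.5060879119699027 [-3.14133850e+00  4.69749819e-04  2.95770847e+00]
```

```bash
python3 -m creep '[[[0,0,0.05],0,0.3],[[0,0,0.08],0,0.3],[[0,0,0.08],0,0.3]]'; python3 -m creep '[[[0,0,0.03],0,0.3],[[0,0,0.03],0,0.3]]'
```

```text
time_s: 17.1
ee_pos: [0.4341, -0.3262, 0.0327]
eef_rot: [3.142, -0.0, 2.958]
force: [1.0, 0.1, -0.1]
grip_width: 0.0453
time_s: 17.3
ee_pos: [0.4344, -0.3263, 0.0318]
eef_rot: [-3.141, 0.0, 2.958]
force: [-1.4, 1.2, 4.1]
grip_width: 0.0455
```

Contact with the floor (4 N). Release.

```bash
python3 -m creep '[[[0,0,0],0,0.52],[[0,0,0],0,0.55],[[0,0,0],0,0.65],[[0,0,0],0,0.65],[[0,0,-0.2],0,0.65],[[0,0,-0.6],0,0.65],[[0,0,-1.2],0,0.65],[[0,0,-2],0,0.65],[[0,0,-2.8],0,0.65],[[0,0,-3.4],0,0.65],[[0,0,-3.4],0,0.65]]'
python3 - <<'E'
from h import *
from station import telemetry,vision
o=telemetry.get_obs(); c=vision.camera("wrist"); E=wristE(c,o)
print(o["ee_pos"],o["eef_rot"],o["grip_width"],o["force"])
np.savez("w8.npz",E=E,**c); cv2.imwrite("pics/w8.png",c["img"][:,:,::-1])
d=vision.camera("scene"); h=cv2.cvtColor(d["img"],cv2.COLOR_RGB2HSV); m=cv2.inRange(h,(0,170,90),(5,255,255)); m[:,:340]=0;m[:180]=0;m[260:]=0
ys,xs=np.where(m>0); print("knob",xs.mean(),ys.mean())
E
```

```text
time_s: 18.4
ee_pos: [0.4352, -0.3271, 0.2064]
eef_rot: [-3.138, 0.006, 2.958]
force: [0.8, -0.4, 0.1]
grip_width: 0.0612
[ 0.43522765 -0.32709124  0.20639495] [-3.13779589  0.0064986   2.95778664] 0.061180318087882345 [ 0.75370436 -0.38768115  0.10309368]
knob 361.6756756756757 232.78378378378378
```

View pics/w8.png

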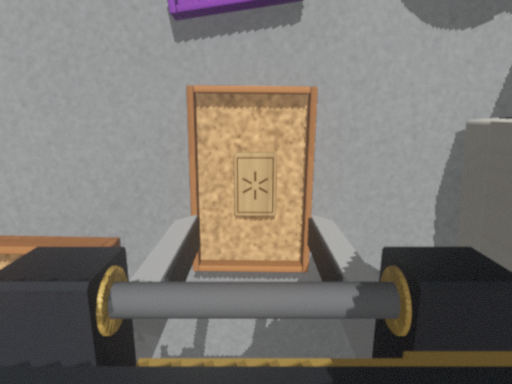

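Run:
```python
from h import *
wp=e2w(-.12,.244,.30); print(wp,e2w(.003,.244,.3))
units(np.array([.4352,-.3271,.2064]),[[.42,-.1,.3],[.42,.05,.3],wp],2.9578,np.radians(83.5))
```

```text
[0.48739296 0.33701592 0.3       ] [0.6096023  0.32309192 0.3       ]
[1.129, 4.41, -1.872]
[1.677, 7.359, -1.872]
[1.401, 13.249, -1.872]
twist 10.746182080474364
```

```bash
python3 -m creep '[[[0,0.2,-0.4],0,0.5],[[0.3,0.8,-0.8],0.8,0.5],[[0.5,1.5,-1.2],1.7,0.5],[[0.7,2.3,-1.6],2.6,0.5],[[0.9,3.1,-1.9],3.5,0.5],[[1.1,3.9,-1.9],4.4,0.5],[[1.2,4.7,-1.9],5.3,0.5],[[1.4,5.5,-1.9],6.2,0.5],[[1.5,6.3,-1.9],7.1,0.5],[[1.6,7.1,-1.9],8,0.5],[[1.6,7.9,-1.9],8.9,0.5],[[1.6,8.7,-1.9],9.8,0.5]]'
python3 -m creep '[[[0,0,0],0,0.5]]'
python3 - <<'E'
from h import *
from station import telemetry
o=telemetry.get_obs(); print(o["eef_rot"],o["qpos"])
wp=e2w(-.12,.244,.30)
units(o["ee_pos"],[wp,e2w(.003,.244,.3)],o["eef_rot"][2],np.radians(83.5))
E
```

```text
time_s: 19.7
ee_pos: [0.4346, 0.1178, 0.2953]
eef_rot: [-3.14, 0.0, 1.584]
force: [0.7, 0.1, 0.2]
grip_width: 0.0472
time_s: 19.8
ee_pos: [0.4348, 0.1193, 0.2948]
eef_rot: [-3.139, -0.0, 1.587]
force: [0.7, 0.4, 0.5]
grip_width: 0.0471
[-3.13885282e+00 -1.12843704e-04  1.58673198e+00] [1.86261281e-01 2.75732935e-02 1.67365512e+00 5.80350640e-04
 1.44304532e+00 1.70250762e-01]
[4.336, 1.121, -0.103]
[4.019, 3.56, -0.103]
twist 0.9266307132832878
```

```bash
python3 -m creep '[[[0.8,0.2,-0.1],0.2,0.5],[[1.6,0.4,-0.1],0.5,0.5],[[2.4,0.6,-0.1],0.9,0.5],[[3.2,0.8,-0.1],0.9,0.5],[[4,1.1,-0.1],0.9,0.5],[[4.3,1.6,-0.1],0.9,0.5],[[4.1,2.3,-0.1],0.9,0.5],[[4.1,2.3,-0.1],0.9,0.5],[[4.1,2.3,-0.1],0.9,0.5]]'
python3 - <<'E'
from h import *
from station import telemetry,vision
o=telemetry.get_obs(); c=vision.camera("wrist"); E=wristE(c,o)
print(o["ee_pos"],w2e(o["ee_pos"]),o["eef_rot"],o["grip_width"],o["force"])
np.savez("w9.npz",E=E,**c); cv2.imwrite("pics/w9.png",c["img"][:,:,::-1])
E
```

```text
time_s: 20.7
ee_pos: [0.5465, 0.3223, 0.2997]
eef_rot: [-3.139, 0.002, 1.464]
force: [-0.7, 0.3, -0.1]
grip_width: 0.0471
[0.54647428 0.32228578 0.29969132] [-0.05963096  0.23605275  0.29969132] [-3.13926533e+00  1.50925738e-03  1.46365672e+00] 0.04705395717068976 [-0.71362872  0.27569598 -0.11425953]
```

View pics/w9.png

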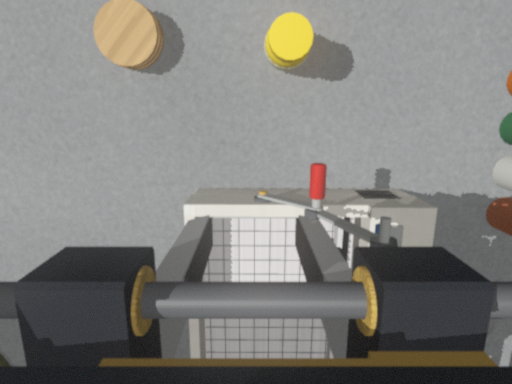

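Run:
```python
from h import *
c=load("w9.npz");E=c["E"]
cv2.imwrite("pics/w9c.png",cv2.resize(c["img"][150:260,240:440,::-1],None,fx=4,fy=4,interpolation=cv2.INTER_CUBIC))
hsv=cv2.cvtColor(c["img"],cv2.COLOR_RGB2HSV); m=cv2.inRange(hsv,(0,170,90),(5,255,255)); m[:,:280]=0;m[:,350:]=0
ys,xs=np.where(m>0); print(xs.min(),xs.max(),ys.min(),ys.max())
for z in (.131,.139): print("top end/bottom end",[w2e(onplane(c,(xs.min()+xs.max()+1)/2,v,z,E)).round(4) for v in (ys.min(),ys.max()+1)])
print("depth",w2e(depthpt(c,318,180,E)))
for u,v in ((318,203),(318,208),(340,220),(360,231),(365,234),(372,237),(376,238),(380,242)): print(u,v,w2e(depthpt(c,u,v,E)).round(4))
```

```text
311 321 167 196
top end/bottom end [array([0.0019, 0.2486, 0.131 ]), array([0.0034, 0.2178, 0.131 ])]
top end/bottom end [array([0.0004, 0.2499, 0.139 ]), array([0.0019, 0.2199, 0.139 ])]
depth [0.00264844 0.23690679 0.13826606]
318 203 [0.0043 0.2128 0.1357]
318 208 [0.0043 0.208  0.137 ]
340 220 [0.0198 0.2045 0.1644]
360 231 [0.0291 0.2048 0.1946]
365 234 [0.0318 0.204  0.1993]
372 237 [0.0351 0.2042 0.2066]
376 238 [0.0376 0.2042 0.2088]
380 242 [0.0374 0.2045 0.2178]
```

View pics/w9c.png

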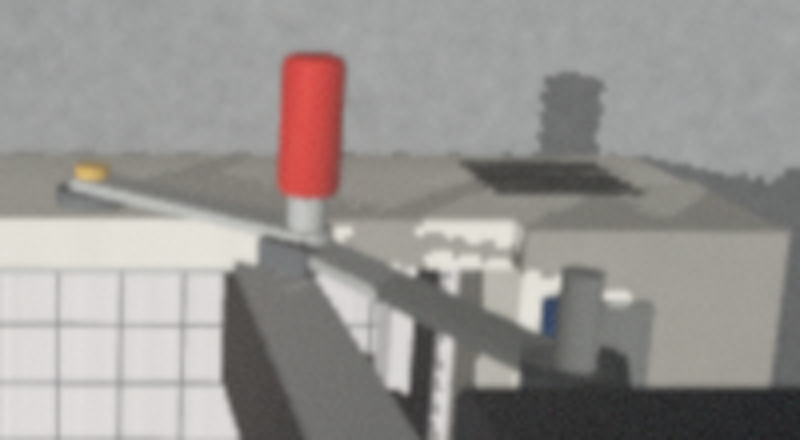

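Run:
```python
from h import *
c=load("w9.npz");E=c["E"]
for v in range(210,246,3): print(v,[w2e(depthpt(c,u,v,E)).round(3).tolist() for u in (382,386)])
```

```text
210 [[0.08, 0.198, 0.109], [0.084, 0.198, 0.109]]
213 [[0.081, 0.194, 0.108], [0.085, 0.194, 0.107]]
216 [[0.081, 0.191, 0.108], [0.086, 0.191, 0.107]]
219 [[0.037, 0.223, 0.217], [0.04, 0.223, 0.219]]
222 [[0.037, 0.221, 0.218], [0.04, 0.221, 0.218]]
225 [[0.037, 0.219, 0.219], [0.04, 0.219, 0.22]]
228 [[0.037, 0.216, 0.219], [0.04, 0.217, 0.22]]
231 [[0.038, 0.214, 0.218], [0.041, 0.214, 0.218]]
234 [[0.038, 0.211, 0.218], [0.041, 0.212, 0.219]]
237 [[0.038, 0.209, 0.219], [0.041, 0.209, 0.219]]
240 [[0.038, 0.207, 0.22], [0.041, 0.207, 0.22]]
243 [[0.038, 0.205, 0.22], [0.041, 0.204, 0.22]]
```

```bash
python3 - <<'E'
from h import *
units(np.array([.5465,.3223,.2997]),[e2w(.0025,.242,.2997),e2w(.0025,.242,.18),e2w(.0025,.242,.147)],1.4637)
E
python3 -m creep '[[[0,0.5,0],0,0.35],[[0.1,1,0],0,0.35],[[0.1,1.24,0.3],0,0.35],[[0.1,1.24,0.9],0,0.35],[[0.1,1.24,1.5],0,0.35],[[0.1,1.24,2.1],0,0.35],[[0.1,1.24,2.4],0,0.35],[[0.1,1.24,2.4],0,0.35]]' 40
python3 - <<'E'
from h import *
from station import telemetry,vision
o=telemetry.get_obs(); c=vision.camera("wrist"); E=wristE(c,o)
print(o["ee_pos"],w2e(o["ee_pos"]),o["eef_rot"],o["grip_width"],o["force"])
np.savez("w10.npz",E=E,**c); cv2.imwrite("pics/w10.png",c["img"][:,:,::-1])
E
```

```text
[0.111, 1.243, 0.0]
[0.111, 1.243, 2.394]
[0.111, 1.243, 3.054]
time_s: 21.55
ee_pos: [0.6072, 0.3212, 0.1789]
eef_rot: [-3.138, 0.002, 1.464]
force: [-0.1, 0.1, 0.9]
grip_width: 0.0331
[0.6072014  0.32117355 0.17892506] [0.0008317  0.24182217 0.17892506] [-3.13809448e+00  2.03146969e-03  1.46416097e+00] 0.03305942444107401 [-0.1426726   0.08104192  0.93882999]
```

View pics/w10.png

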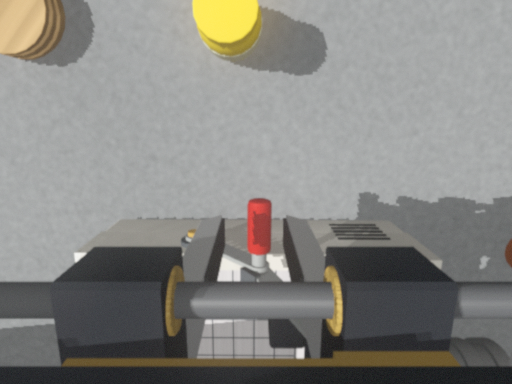

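```bash
python3 -m creep '[[[0,0.03,0.3],0,0.35],[[0,0.03,0.5],0,0.35],[[0,0.03,0.64],0,0.35],[[0,0.03,0.64],0,0.35]]'; python3 st.py;  python3 -m creep '[[[0,0,0],0,0.2],[[0,0,0],0,0],[[0,0,0],0,0],[[0,0,0],0,0],[[0,0,0],0,0]]' 40; python3 st.py
python3 - <<'E'
from h import *
from station import vision
c=vision.camera("wrist"); cv2.imwrite("pics/w11.png",c["img"][:,:,::-1])
E
```

```text
time_s: 22.0
ee_pos: [0.6095, 0.3212, 0.1481]
eef_rot: [-3.14, 0.001, 1.464]
force: [0.7, -0.5, 0.5]
grip_width: 0.033
[ 0.71464472 -0.49244015  0.51497316] 0.033043258965122994 [0.00315181 0.2421393  0.14805566] r 0.08666083491544815 th 0.3535150318894111 [-3.14005076e+00  9.13143818e-04  1.46374087e+00]
time_s: 22.5
ee_pos: [0.6105, 0.3214, 0.15]
eef_rot: [3.14, -0.001, 1.464]
force: [5.2, -0.3, 2.4]
grip_width: 0.0143
[ 5.2260515  -0.30418844  2.3588303 ] 0.014291755092958897 [0.00407963 0.24244738 0.15001933] r 0.086772846280626 th 0.3785274703624935 [ 3.13974595e+00 -8.25168109e-04  1.46355712e+00]
```

View pics/w11.png

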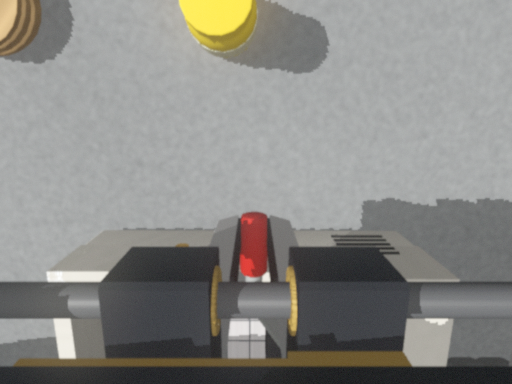

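```bash
python3 -m creep '[[[0,0,0],0,0.3],[[0,0,0],0,0.3],[[0,0,0],0,0.3],[[0.02,0,0.05],0,0.3],[[0.02,0,0.09],0,0.3],[[0.02,0,0.09],0,0.3]]'; python3 st.py;  python3 -m creep '[[[0,0,0],0,0.2],[[0,0,0],0,0],[[0,0,0],0,0],[[0,0,0],0,0],[[0,0,0],0,0]]' 40; python3 st.py
```

```text
time_s: 23.15
ee_pos: [0.6098, 0.3223, 0.1442]
eef_rot: [-3.141, 0.0, 1.464]
force: [-0.6, -0.6, -0.0]
grip_width: 0.028
[-0.62085582 -0.64501948 -0.00591733] 0.027977448625204085 [0.00327281 0.24328027 0.14424424] r 0.08485697158558564 th 0.31433407137415326 [-3.14076879e+00  4.62482163e-04  1.46378449e+00]
time_s: 23.65
ee_pos: [0.6104, 0.3223, 0.1451]
eef_rot: [3.141, -0.0, 1.464]
force: [5.7, 0.1, -0.1]
grip_width: 0.0149
[ 5.69186329  0.11599426 -0.13125074] 0.014939105253562115 [0.00388313 0.24331525 0.14509737] r 0.08467580980837135 th 0.3265229871167485 [ 3.14054805e+00 -3.43964437e-04  1.46355814e+00]
```

```bash
cat >> h.py <<'E'
def karc(d0,ds,r=.075):
    for d in ds: print(d,[0,round(-r*(np.cos(d)-np.cos(d0))/.05,3),round(-r*(np.sin(d)-np.sin(d0))/.05,3)])
E
python3 -c "
from h import *
karc(2.36,[2.33,2.3,2.27,2.24,2.21,2.18,2.15,2.12,2.09,2.06])"
```

```text
2.33 [0, np.float64(-0.032), np.float64(-0.031)]
2.3 [0, np.float64(-0.065), np.float64(-0.062)]
2.27 [0, np.float64(-0.099), np.float64(-0.091)]
2.24 [0, np.float64(-0.134), np.float64(-0.12)]
2.21 [0, np.float64(-0.17), np.float64(-0.147)]
2.18 [0, np.float64(-0.206), np.float64(-0.174)]
2.15 [0, np.float64(-0.244), np.float64(-0.199)]
2.12 [0, np.float64(-0.282), np.float64(-0.223)]
2.09 [0, np.float64(-0.32), np.float64(-0.246)]
2.06 [0, np.float64(-0.36), np.float64(-0.267)]
```

```bash
cat > sk.py <<'E'
from h import *
from station import telemetry
o=telemetry.get_obs(); e=w2e(o["ee_pos"]); print(o["time_s"],"F",o["force"].round(1),"w",o["grip_width"],"e",e.round(4))
E
python3 -m creep '[[[0,-0.032,-0.03],0,0],[[0,-0.065,-0.06],0,0],[[0,-0.1,-0.09],0,0],[[0,-0.134,-0.12],0,0],[[0,-0.17,-0.147],0,0],[[0,-0.17,-0.147],0,0]]' 45; python3 sk.py
```

```text
time_s: 24.25
ee_pos: [0.6023, 0.3233, 0.1532]
eef_rot: [3.139, -0.001, 1.463]
force: [5.5, -0.5, 3.7]
grip_width: 0.0149
24.25 F [ 5.5 -0.5  3.7] w 0.014854556369953836 e [-0.0043  0.2433  0.1532]
```

```bash
python3 -m creep '[[[0,-0.036,-0.027],0,0],[[0,-0.074,-0.052],0,0],[[0,-0.112,-0.076],0,0],[[0,-0.15,-0.1],0,0],[[0,-0.19,-0.12],0,0],[[0,-0.19,-0.12],0,0]]' 45; python3 sk.py
python3 - <<'E'
from h import *
from station import vision
c=vision.camera("scene"); np.savez("s12.npz",**c)
x0,y0=(230,150)
cv2.imwrite("pics/s12.png",cv2.resize(c["img"][y0:y0+120,x0:x0+160,::-1],None,fx=5,fy=5,interpolation=cv2.INTER_CUBIC))
for d in (2.36,2.16,2.06): print(proj(c,e2w(-.05-.075*np.cos(d),.234,.078+.075*np.sin(d))))
E
python3 -c "
from h import *
karc(2.06,[2.02,1.98,1.94,1.9,1.85,1.8,1.75,1.7,1.65,1.6,1.55,1.5])"
```

```text
time_s: 24.85
ee_pos: [0.5933, 0.3243, 0.16]
eef_rot: [3.138, -0.002, 1.463]
force: [7.1, -1.3, 7.4]
grip_width: 0.0148
24.85 F [ 7.1 -1.3  7.4] w 0.01483793249423196 e [-0.0134  0.2433  0.16  ]
(np.float64(361.6204610258799), np.float64(232.85315654206596))
(np.float64(362.58227499057193), np.float64(228.10629720782612))
(np.float64(363.0365613959724), np.float64(225.78472817525392))
2.02 [0, np.float64(-0.054), np.float64(-0.027)]
1.98 [0, np.float64(-0.108), np.float64(-0.052)]
1.94 [0, np.float64(-0.164), np.float64(-0.075)]
1.9 [0, np.float64(-0.22), np.float64(-0.095)]
1.85 [0, np.float64(-0.291), np.float64(-0.118)]
1.8 [0, np.float64(-0.364), np.float64(-0.137)]
1.75 [0, np.float64(-0.438), np.float64(-0.152)]
1.7 [0, np.float64(-0.512), np.float64(-0.163)]
1.65 [0, np.float64(-0.586), np.float64(-0.171)]
1.6 [0, np.float64(-0.661), np.float64(-0.175)]
1.55 [0, np.float64(-0.736), np.float64(-0.176)]
1.5 [0, np.float64(-0.811), np.float64(-0.172)]
```

View pics/s12.png

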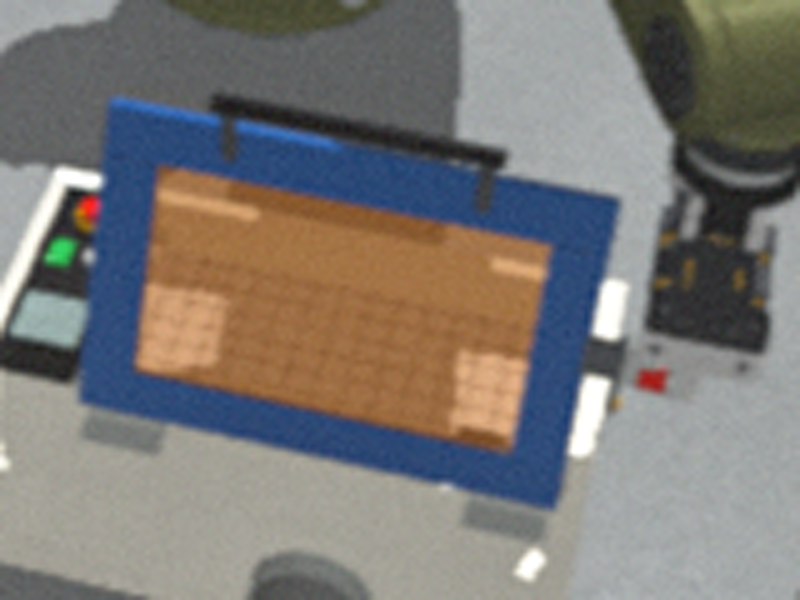

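```bash
python3 -m creep '[[[0,-0.05,-0.03],0,0],[[0,-0.1,-0.06],0,0],[[0,-0.16,-0.085],0,0],[[0,-0.22,-0.11],0,0],[[0,-0.29,-0.13],0,0],[[0,-0.36,-0.15],0,0],[[0,-0.36,-0.15],0,0]]' 45; python3 sk.py
python3 -c "
from h import *
karc(1.8,[1.75,1.7,1.65,1.6,1.55,1.5,1.45,1.4,1.35,1.3])"
```

```text
time_s: 25.6
ee_pos: [0.5755, 0.3263, 0.1687]
eef_rot: [3.136, -0.002, 1.463]
force: [3.8, -2.9, 14.9]
grip_width: 0.0145
25.6 F [ 3.8 -2.9 14.9] w 0.014510981065499324 e [-0.0312  0.2433  0.1687]
1.75 [0, np.float64(-0.073), np.float64(-0.015)]
1.7 [0, np.float64(-0.148), np.float64(-0.027)]
1.65 [0, np.float64(-0.222), np.float64(-0.035)]
1.6 [0, np.float64(-0.297), np.float64(-0.039)]
1.55 [0, np.float64(-0.372), np.float64(-0.039)]
1.5 [0, np.float64(-0.447), np.float64(-0.035)]
1.45 [0, np.float64(-0.522), np.float64(-0.028)]
1.4 [0, np.float64(-0.596), np.float64(-0.017)]
1.35 [0, np.float64(-0.669), np.float64(-0.003)]
1.3 [0, np.float64(-0.742), np.float64(0.015)]
```

Run:
```python
from h import *
from station import telemetry,vision
o=telemetry.get_obs(); c=vision.camera("wrist"); E=wristE(c,o)
np.savez("w13.npz",E=E,**c); cv2.imwrite("pics/w13.png",cv2.resize(c["img"][190:310,170:340,::-1],None,fx=4,fy=4))
hsv=cv2.cvtColor(c["img"],cv2.COLOR_RGB2HSV); m=cv2.inRange(hsv,(0,170,60),(5,255,255))
ys,xs=np.where(m>0); print(xs.min(),xs.max(),ys.min(),ys.max(),o["ee_pos"],o["force"])
C=cloud(c,E)
for v in (225,235,245,255,265): print(v,[w2e(C[v,u]).round(4).tolist() for u in (248,254,260)])
```

```text
240 266 220 277 [0.5755355  0.3262952  0.16867562] [ 3.75420087 -2.94417229 14.86678161]
225 [[-0.0346, 0.2493, 0.1571], [-0.0314, 0.2497, 0.1581], [-0.0281, 0.2495, 0.1576]]
235 [[-0.0346, 0.2439, 0.158], [-0.0313, 0.2439, 0.1579], [-0.0281, 0.2441, 0.1583]]
245 [[-0.0346, 0.2382, 0.1582], [-0.0313, 0.2382, 0.1581], [-0.028, 0.2377, 0.1568]]
255 [[-0.0346, 0.2324, 0.1583], [-0.0313, 0.2332, 0.16], [-0.028, 0.2321, 0.1577]]
265 [[-0.0346, 0.2264, 0.1582], [-0.0313, 0.227, 0.1594], [-0.0279, 0.2262, 0.1578]]
```

View pics/w13.png

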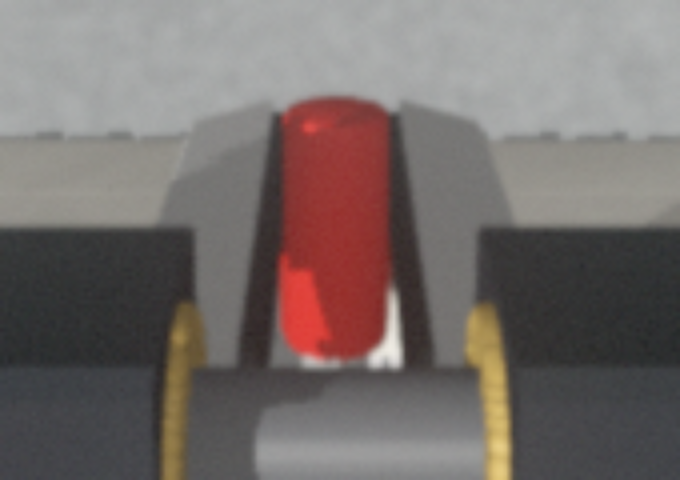

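```bash
python3 -m creep '[[[0,0,0.02],0,0.19],[[0,0,0.05],0,0.19],[[0,0,0.1],0,0.19],[[0,0,0.15],0,0.19],[[0,0,0.19],0,0.19],[[0,0,0.19],0,0.19]]' 20; python3 sk.py
python3 - <<'E'
from h import *
from station import telemetry,vision
o=telemetry.get_obs(); c=vision.camera("wrist"); E=wristE(c,o)
np.savez("w14.npz",E=E,**c)
hsv=cv2.cvtColor(c["img"],cv2.COLOR_RGB2HSV); m=cv2.inRange(hsv,(0,170,60),(5,255,255))
ys,xs=np.where(m>0); print(xs.min(),xs.max(),ys.min(),ys.max(),o["ee_pos"],o["force"])
C=cloud(c,E); print(w2e(np.nanmedian(C[m>0],0)))
for v in (235,245,255,265): print(v,[w2e(C[v,u]).round(4).tolist() for u in (248,254,260)])
E
```

```text
time_s: 26.25
ee_pos: [0.574, 0.3262, 0.1555]
eef_rot: [-3.141, 0.001, 1.464]
force: [-2.1, 0.4, -1.7]
grip_width: 0.0179
26.25 F [-2.1  0.4 -1.7] w 0.01794967403696404 e [-0.0328  0.243   0.1555]
238 264 235 280 [0.57395076 0.32617423 0.15547788] [-2.09649091  0.38436892 -1.68775333]
[-0.03421416  0.23338688  0.15846513]
235 [[-0.036, 0.2486, 0.1579], [-0.033, 0.2489, 0.1587], [-0.03, 0.2489, 0.1588]]
245 [[-0.036, 0.2436, 0.1589], [-0.033, 0.2439, 0.1596], [-0.0299, 0.243, 0.1573]]
255 [[-0.036, 0.2385, 0.1594], [-0.0329, 0.2382, 0.1587], [-0.0299, 0.2381, 0.1586]]
265 [[-0.0359, 0.233, 0.1593], [-0.0329, 0.2328, 0.159], [-0.0298, 0.2326, 0.1586]]
```

```bash
python3 -m creep '[[[0,0,0],0,0],[[0,0,0],0,0],[[0,0,0],0,0],[[0,0,0],0,0]]' 30; python3 sk.py
python3 -c "
from h import *
karc(1.8,[1.75,1.7,1.65,1.6,1.55,1.5,1.45,1.4,1.35,1.3])"
```

```text
time_s: 26.7
ee_pos: [0.574, 0.3261, 0.1557]
eef_rot: [-3.141, 0.0, 1.464]
force: [-1.7, 0.5, -6.5]
grip_width: 0.0151
26.7 F [-1.7  0.5 -6.5] w 0.015128678911859211 e [-0.0327  0.243   0.1557]
1.75 [0, np.float64(-0.073), np.float64(-0.015)]
1.7 [0, np.float64(-0.148), np.float64(-0.027)]
1.65 [0, np.float64(-0.222), np.float64(-0.035)]
1.6 [0, np.float64(-0.297), np.float64(-0.039)]
1.55 [0, np.float64(-0.372), np.float64(-0.039)]
1.5 [0, np.float64(-0.447), np.float64(-0.035)]
1.45 [0, np.float64(-0.522), np.float64(-0.028)]
1.4 [0, np.float64(-0.596), np.float64(-0.017)]
1.35 [0, np.float64(-0.669), np.float64(-0.003)]
1.3 [0, np.float64(-0.742), np.float64(0.015)]
```

```bash
python3 -m creep '[[[0,-0.073,-0.015],0,0],[[0,-0.148,-0.027],0,0],[[0,-0.222,-0.035],0,0],[[0,-0.297,-0.039],0,0],[[0,-0.372,-0.039],0,0],[[0,-0.447,-0.035],0,0],[[0,-0.52,-0.028],0,0],[[0,-0.6,-0.017],0,0],[[0,-0.67,-0.003],0,0],[[0,-0.74,0.015],0,0],[[0,-0.74,0.015],0,0]]' 30; python3 sk.py
cat > kn.py <<'E'
from h import *
from station import telemetry,vision
import sys
o=telemetry.get_obs(); c=vision.camera("wrist"); E=wristE(c,o)
hsv=cv2.cvtColor(c["img"],cv2.COLOR_RGB2HSV); m=cv2.inRange(hsv,(0,170,60),(5,255,255)); m[:,:200]=0;m[:,310:]=0
C=cloud(c,E); p=w2e(np.nanmedian(C[m>0],0)); print("knob top",p.round(4),"centre below TCP mm",1000*(o["ee_pos"][2]-p[2]+.0075))
print("dir",np.arctan2(p[2]-.0075-.078,-(p[0]+.05)),"r",np.hypot(p[2]-.0855,p[0]+.05))
E
python3 kn.py
python3 -c "
from h import *
karc(1.3,[1.25,1.2,1.15,1.1,1.05,1.0,.95,.9,.85,.8,.75])"
```

```text
time_s: 27.8
ee_pos: [0.5367, 0.3305, 0.1552]
eef_rot: [-3.14, 0.0, 1.464]
force: [-3.5, 2.9, 0.5]
grip_width: 0.0148
27.8 F [-3.5  2.9  0.5] w 0.014842261431605183 e [-0.0703  0.2431  0.1552]
knob top [-0.0706  0.2329  0.1569] centre below TCP mm 5.733140131196489
dir 1.2905853474591118 r 0.07434828890928276
1.25 [0, np.float64(-0.072), np.float64(0.022)]
1.2 [0, np.float64(-0.142), np.float64(0.047)]
1.15 [0, np.float64(-0.211), np.float64(0.076)]
1.1 [0, np.float64(-0.279), np.float64(0.109)]
1.05 [0, np.float64(-0.345), np.float64(0.144)]
1.0 [0, np.float64(-0.409), np.float64(0.183)]
0.95 [0, np.float64(-0.471), np.float64(0.225)]
0.9 [0, np.float64(-0.531), np.float64(0.27)]
0.85 [0, np.float64(-0.589), np.float64(0.318)]
0.8 [0, np.float64(-0.644), np.float64(0.369)]
0.75 [0, np.float64(-0.696), np.float64(0.423)]
```

```bash
python3 -m creep '[[[0,-0.072,0.022],0,0],[[0,-0.142,0.047],0,0],[[0,-0.21,0.076],0,0],[[0,-0.28,0.109],0,0],[[0,-0.345,0.144],0,0],[[0,-0.41,0.183],0,0],[[0,-0.47,0.225],0,0],[[0,-0.53,0.27],0,0],[[0,-0.59,0.318],0,0],[[0,-0.644,0.37],0,0],[[0,-0.696,0.423],0,0],[[0,-0.696,0.423],0,0]]' 30; python3 sk.py
python3 kn.py
python3 -c "
from h import *
karc(.75,[.7,.65,.6,.55,.5,.45,.4,.35,.3,.25,.2])"
```

```text
time_s: 29.05
ee_pos: [0.5023, 0.3339, 0.1337]
eef_rot: [-3.141, 0.001, 1.464]
force: [-0.2, 4.2, -6.5]
grip_width: 0.0151
29.05 F [-0.2  4.2 -6.5] w 0.01514015462491105 e [-0.1048  0.2425  0.1337]
knob top [-0.1051  0.2322  0.1352] centre below TCP mm 5.961843169780538
dir 0.7337484579735142 r 0.07421602601123316
0.7 [0, np.float64(-0.05), np.float64(0.056)]
0.65 [0, np.float64(-0.097), np.float64(0.115)]
0.6 [0, np.float64(-0.14), np.float64(0.175)]
0.55 [0, np.float64(-0.181), np.float64(0.238)]
0.5 [0, np.float64(-0.219), np.float64(0.303)]
0.45 [0, np.float64(-0.253), np.float64(0.37)]
0.4 [0, np.float64(-0.284), np.float64(0.438)]
0.35 [0, np.float64(-0.312), np.float64(0.508)]
0.3 [0, np.float64(-0.335), np.float64(0.579)]
0.25 [0, np.float64(-0.356), np.float64(0.651)]
0.2 [0, np.float64(-0.373), np.float64(0.724)]
```

```bash
python3 -m creep '[[[0,-0.05,0.056],0,0],[[0,-0.097,0.115],0,0],[[0,-0.14,0.175],0,0],[[0,-0.18,0.238],0,0],[[0,-0.22,0.3],0,0],[[0,-0.253,0.37],0,0],[[0,-0.284,0.438],0,0],[[0,-0.312,0.508],0,0],[[0,-0.335,0.579],0,0],[[0,-0.356,0.65],0,0],[[0,-0.373,0.724],0,0],[[0,-0.373,0.724],0,0]]' 30; python3 sk.py
python3 kn.py
python3 -c "
from h import *
karc(.2,[.17,.14,.11,.086,.06])"
```

```text
time_s: 30.3
ee_pos: [0.484, 0.3358, 0.0972]
eef_rot: [-3.141, 0.0, 1.464]
force: [1.3, 4.6, -11.3]
grip_width: 0.0149
30.3 F [  1.3   4.6 -11.3] w 0.014888308458427438 e [-0.1232  0.2424  0.0972]
knob top [-0.1233  0.2312  0.0971] centre below TCP mm 7.6622886463041455
dir 0.15659401949913399 r 0.07417339117230574
0.17 [0, np.float64(-0.008), np.float64(0.044)]
0.14 [0, np.float64(-0.015), np.float64(0.089)]
0.11 [0, np.float64(-0.021), np.float64(0.133)]
0.086 [0, np.float64(-0.024), np.float64(0.169)]
0.06 [0, np.float64(-0.027), np.float64(0.208)]
```

```bash
python3 -m creep '[[[0,-0.005,0.03],0,0],[[0,-0.01,0.06],0,0],[[0,-0.014,0.09],0,0],[[0,-0.014,0.09],0,0]]' 30; python3 sk.py
python3 kn.py
python3 -m creep '[[[0,-0.005,0.03],0,0],[[0,-0.008,0.06],0,0],[[0,-0.008,0.06],0,0]]' 30; python3 sk.py
python3 kn.py
```

```text
time_s: 30.75
ee_pos: [0.4835, 0.3359, 0.0933]
eef_rot: [-3.141, 0.0, 1.464]
force: [0.3, 3.7, -8.9]
grip_width: 0.0151
30.75 F [ 0.3  3.7 -8.9] w 0.015068432890576817 e [-0.1237  0.2424  0.0933]
knob top [-0.124   0.2312  0.0931] centre below TCP mm 7.647857794064662
dir 0.10286471262081218 r 0.0744176009895628
time_s: 31.1
ee_pos: [0.4835, 0.336, 0.0913]
eef_rot: [3.141, -0.0, 1.464]
force: [-1.2, -1.5, 2.1]
grip_width: 0.0151
31.1 F [-1.2 -1.5  2.1] w 0.015132628497185573 e [-0.1237  0.2425  0.0913]
knob top [-0.124   0.2313  0.0914] centre below TCP mm 7.444218350693609
dir 0.07913582428602184 r 0.07423543995727015
```

```bash
python3 -m creep '[[[0,0,0.02],0,0],[[0,0,0.02],0,0]]'; python3 sk.py
python3 -m creep '[[[0,0,0.02],0,0.15],[[0,0,0.02],0,0.25],[[0,0,0.02],0,0.35],[[0,0,0.02],0,0.35],[[0,0,-0.2],0,0.35],[[0,0,-0.7],0,0.35],[[0,0,-1.4],0,0.35],[[0,0,-2.2],0,0.35],[[0,0,-3],0,0.35],[[0,-0.6,-3.4],0,0.35],[[0,-1.2,-3.4],0,0.35],[[0,-1.2,-3.4],0,0.35]]'; python3 sk.py
python3 - <<'E'
from h import *
from station import telemetry,vision
c=vision.camera("scene"); np.savez("sF.npz",**c); cv2.imwrite("pics/sF.png",c["img"][:,:,::-1])
t=vision.camera("top"); np.savez("tF.npz",**t); cv2.imwrite("pics/tF.png",t["img"][:,:,::-1])
s0=load("scene0.npz")
h=lambda d:cv2.cvtColor(d["img"],cv2.COLOR_RGB2HSV)
for d in (s0,c):
    m=cv2.inRange(h(d),(0,170,90),(5,255,255)); m[:,:340]=0;m[:180]=0;m[260:]=0
    ys,xs=np.where(m>0); print("knob px",xs.mean(),ys.mean())
    m=cv2.inRange(h(d),(105,130,60),(125,255,255)); mm=np.zeros_like(m); mm[180:260,235:360]=m[180:260,235:360]
    C=cloud(d)[mm>0]; C=np.array([w2e(p) for p in C]); f=C[C[:,0]<-.11]; print("lid front z",np.median(f[:,2]),len(f))
    m=cv2.inRange(h(d),(25,180,120),(33,255,255));m[:200]=0; ys,xs=np.where(m>0);print("jar px",xs.mean(),ys.mean())
E
```

```text
time_s: 31.35
ee_pos: [0.4836, 0.336, 0.0905]
eef_rot: [3.14, -0.001, 1.464]
force: [-2.1, -2.4, 7.5]
grip_width: 0.0149
31.35 F [-2.1 -2.4  7.5] w 0.01486489603897763 e [-0.1237  0.2426  0.0905]
time_s: 32.55
ee_pos: [0.4214, 0.3429, 0.2615]
eef_rot: [3.14, -0.002, 1.465]
force: [0.7, 0.4, 0.1]
grip_width: 0.0332
32.55 F [0.7 0.4 0.1] w 0.03322252378769295 e [-0.1862  0.2424  0.2615]
knob px 363.6666666666667 214.37037037037038
lid front z 0.11342704857200236 288
jar px 404.6403162055336 253.64822134387353
knob px 363.61538461538464 214.30769230769232
lid front z 0.11394343134152574 264
jar px 404.6403162055336 253.56126482213438
```

View pics/sF.png

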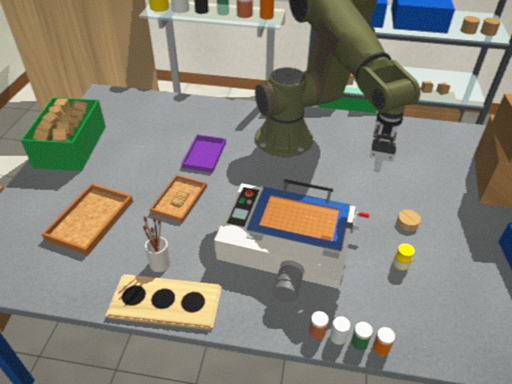

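View pics/tF.png

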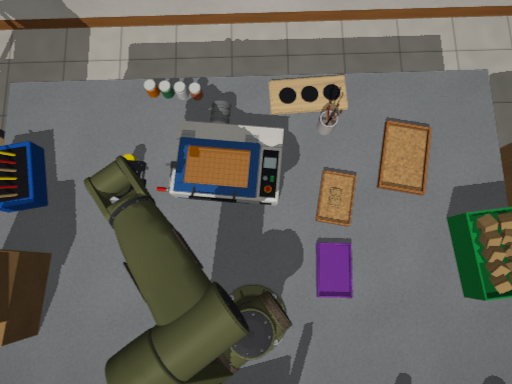

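```bash
python3 -c "
from station import ctrl
print(ctrl.hand_in())"
```

```text
the job is handed in; nothing more can be done
None
```

I raised the lid to its stop and let it back onto the locked stay. The plaque went flat and face up into the smaller brown tray. I then lifted the knee off its lock by the red knob, folded it and brought the lid down gripped until it was shut. I handed in at about 32.7 s, with the hand clear; `hand_in` reports no verdict.

- **Last checks:** the lid's front edge is at its starting height within 1 mm. The knob is within 0.1 px of its shut position. The plaque lies in the tray in the scene view.
- **Bystanders:** the jar has not moved measurably (about 0.1 px). I checked the brush pot and the disc stack by eye only; they stand where they were.
- **What went wrong:** my first grip on the knob was near the fingertips, and they slid about 4 mm up it just after unlocking. I eased the fingers with the lid still up, lowered about 13 mm and gripped again. The rest of the descent went smoothly, with wrist forces up to about 12 N.
- **Unexplained:** at the plaque pickup the TCP stopped about 3 mm above the commanded height, with 5 N upward. The hold was still level.

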